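# Close the pouring jars in their tray

### The arm

A 6-joint arm with a two-finger parallel gripper is mounted at the origin on a cart in front of the work surface, level with it; the furniture and walls round the work are solid. World frame = base frame: x ahead of the robot, y to its left, z up, the work surface at z = 0. Lengths are in m, angles in rad, forces in N, time in s.
With the tool pointing down it reaches from about 0.35 to 0.775 m from the base axis. Payload 7.3 kg.
Tool frame: the origin (TCP) lies at the centre of the arm's flange, where the gripper is bolted on; the fingertips stand 178 mm ahead of it and the grasp point (between the pads) lies 159 mm ahead of it (tip_extent is the distance from the TCP to the fingertips, in m); z points along the fingers, y is the line along which they close (so a half turn about z gives the same grasp; the last joint's range is limited). The gripper opens to 92 mm and grips with 3 to 60 N. Pads are 19 mm wide; open, the fingers measure 130 mm over their backs; the gripper's body (75 mm by 190 mm) begins 47 mm behind the grasp point.
Start: joints at [-1.377, 0.342, 1.524, -0, 1.275, -0.146], TCP at [0.175, -0.495, 0.405] pointing down, gripper open.
Joint ranges: [-2.53, 2.53], [-0.77, 2.02], [0.04, 2.7], [-1, 4.14], [0.28, 2.66], [-3.11, 3.11]. Speed limits (rad/s): [2.57, 2.57, 3.14, 3.14, 3.14, 3.14].

### API

Orientations are given as [roll, pitch, yaw] about the fixed x, y, z axes, in that order (R = Rz(yaw) Ry(pitch) Rx(roll)).
In Python, from cell import * gives the robot as it stands.
- The arm moves only by the tool arm_command, never from a script. Its arguments are lists of equal length, an entry for each row: "xyz": the shift along the world's x, y, z in mm, a list of three; "spin": the turn about the world's z in degrees. In form: {"xyz": [[tx, ty, tz], ...], "spin": [spin, ...]}. A call has 1 to 20 rows; each row shifts and turns the commanded pose from where the row before left it; what a row does not reach is not made up. A row lasts 1/10 s, in which the tool goes at most 50 mm and 8.59 degrees, less where a joint would pass 70% of its speed; a pose out of reach is approached as far as the arm can. A call with a gripper value outside its range is refused whole. "jaw" is the opening, from -1 (shut) to 1 (fully open), set as the call begins (left out, the last holds). The fingers move at their own pace and stop on an object; "squeeze" is the grip in N (left out, the last holds). Time passes only in rows, so rows that do not move let the fingers close. It gives the time, the measured TCP pose, the force, the opening and the grip force at its end, in the units of the state.
- observe(): the state, without advancing time (a new reading comes with each control period).
- read_camera(name): name is "scene" or "top" or "wrist"; returns a dict with "img" (384x512x3 uint8, red, green, blue), "depth" (384x512 float32, m along the optical axis (not along the pixel's ray), 0 where there is no reading), "fx", "fy", "cx", "cy" (pixels), "dist_coeffs" ([k1, k2, p1, p2, k3] as OpenCV has them; the pictures are not rectified), "world_from_camera" (4x4, takes a point from camera to world coordinates). Camera axes: x right, y up, looking along -z (the intrinsics and any distortion apply to the point x, -y, -z); pixel columns grow to the right and rows downward; lengths in m; the calibration is good to about 2 mm. A picture is of the moment at which its call begins.
- hand_in(): hands the job in; it is judged then, once.
The state is a dict: "time": time; "qpos": joint angles; "qvel": joint speeds; "joint_efforts": joint torques, N m; "tool_pos": TCP position; "tool_rot": TCP orientation; "contact_force": force on the tool from outside, world axes, zero at the start; "torque": the same for the moment, N m; "opening": finger opening in m; "grip_force": force on a finger pad.
Only numpy, scipy, OpenCV 4.12 (cv2) and the standard library are available. Lean on these libraries where they do the work, as an engineer would, in place of code of your own. Each camera call takes 0.05 s, during which the arm holds its last target. There are 200 camera calls.

### The job

Close every white pouring jar in the wooden tray: seat a grey lid plate in its mouth with the plate's tongue (on its pour-hole side) down in the jar's spout notch, screw a brass ring over it, clockwise, fully home to the stop, and leave the plate's flat shutter slid fully shut over the pour hole. Any plate and ring fit any jar. What is left over stays on the worktop, and the other things there are not to be pushed about.

Things in the scene. Friction and masses are not known exactly. Their poses are not given: they have to be found in the camera images.
- tray: Low open wooden tray, 113 x 323 mm (long sides 42 mm high, short ends 54 mm), fixed. Origin: centre of its underside on the worktop; long side along its y. Three square pockets (97 mm) in a row at y = -105, 0 and +105 mm, floor 6 mm above the worktop. They keep the jars from turning, with 2 mm of play each way.
- jar0: Squat square white ceramic jar, 93 x 93 mm, in a pocket of the tray (None if absent; two or three are there, in any pockets). Origin: centre of its underside; z up; x points to its spout notch. Body 66 mm high; on it a round neck 56 mm across and 15 mm high. Mouth 50 mm across. The spout notch is an 11 mm wide, 6 mm deep gap in the rim on the +x side.
- jar0_rim (a point): Centre of that jar's mouth at rim height, 81 mm above the jar's origin; axes as the jar's. Two slanting threads stand 3.3 mm out from the neck, upper faces 3.5 to 5 mm below the rim: seen from above each runs from 45 deg counter-clockwise of the +x (or -x) direction, its high end, clockwise to a stop just past that direction.
- jar1: Squat square white ceramic jar, 93 x 93 mm, in a pocket of the tray (None if absent; two or three are there, in any pockets). Origin: centre of its underside; z up; x points to its spout notch. Body 66 mm high; on it a round neck 56 mm across and 15 mm high. Mouth 50 mm across. The spout notch is an 11 mm wide, 6 mm deep gap in the rim on the +x side.
- jar1_rim (a point): Centre of that jar's mouth at rim height, 81 mm above the jar's origin; axes as the jar's. Two slanting threads stand 3.3 mm out from the neck, upper faces 3.5 to 5 mm below the rim: seen from above each runs from 45 deg counter-clockwise of the +x (or -x) direction, its high end, clockwise to a stop just past that direction.
- jar2: Squat square white ceramic jar, 93 x 93 mm, in a pocket of the tray (None if absent; two or three are there, in any pockets). Origin: centre of its underside; z up; x points to its spout notch. Body 66 mm high; on it a round neck 56 mm across and 15 mm high. Mouth 50 mm across. The spout notch is an 11 mm wide, 6 mm deep gap in the rim on the +x side.
- jar2_rim (a point): Centre of that jar's mouth at rim height, 81 mm above the jar's origin; axes as the jar's. Two slanting threads stand 3.3 mm out from the neck, upper faces 3.5 to 5 mm below the rim: seen from above each runs from 45 deg counter-clockwise of the +x (or -x) direction, its high end, clockwise to a stop just past that direction.
- plate0: Loose round grey lid plate (all alike, any jar), 60 g, lying right way up. Origin: centre of its underside; z up; x points to its dark pour hole (14 x 15 mm, centre at x = 10 mm). From below: a plug 47 mm across, 5 mm high; a flange 56 mm across from 5 to 12 mm, to grip by its edge, not below; a deck 44.6 mm across up to 15 mm. Seated, the flange lies on the rim: origin 5 mm below the rim.
- plate0_tongue (a point): Above that plate's tongue: 25 mm from its axis on the +x side, 5 mm above its underside. The tongue, 7 mm wide and 4.6 mm high, sticks out of the plug under the flange, to 27 mm from the axis, on the pour-hole side. It fits only the spout notch (play about 4 deg either way); otherwise the plate cannot go down.
- shutter0 (a joint): Flat steel shutter of that plate, 18 (along x) x 22 mm, no handle, its top 16.5 mm above the plate's underside (1.5 mm proud of deck and screwed ring). Slides along the plate's x: 0 = open (centre at x = -9 mm), 0.018 = fully shut (centre at x = +9 mm, over the hole). Takes about 1.5 N: press on it with a fingertip (5 to 15 N) and drag. Stays where left.
- plate1: Loose round grey lid plate (all alike, any jar), 60 g, lying right way up. Origin: centre of its underside; z up; x points to its dark pour hole (14 x 15 mm, centre at x = 10 mm). From below: a plug 47 mm across, 5 mm high; a flange 56 mm across from 5 to 12 mm, to grip by its edge, not below; a deck 44.6 mm across up to 15 mm. Seated, the flange lies on the rim: origin 5 mm below the rim.
- plate1_tongue (a point): Above that plate's tongue: 25 mm from its axis on the +x side, 5 mm above its underside. The tongue, 7 mm wide and 4.6 mm high, sticks out of the plug under the flange, to 27 mm from the axis, on the pour-hole side. It fits only the spout notch (play about 4 deg either way); otherwise the plate cannot go down.
- shutter1 (a joint): Flat steel shutter of that plate, 18 (along x) x 22 mm, no handle, its top 16.5 mm above the plate's underside (1.5 mm proud of deck and screwed ring). Slides along the plate's x: 0 = open (centre at x = -9 mm), 0.018 = fully shut (centre at x = +9 mm, over the hole). Takes about 1.5 N: press on it with a fingertip (5 to 15 N) and drag. Stays where left.
- plate2: Loose round grey lid plate (all alike, any jar), 60 g, lying right way up. Origin: centre of its underside; z up; x points to its dark pour hole (14 x 15 mm, centre at x = 10 mm). From below: a plug 47 mm across, 5 mm high; a flange 56 mm across from 5 to 12 mm, to grip by its edge, not below; a deck 44.6 mm across up to 15 mm. Seated, the flange lies on the rim: origin 5 mm below the rim.
- plate2_tongue (a point): Above that plate's tongue: 25 mm from its axis on the +x side, 5 mm above its underside. The tongue, 7 mm wide and 4.6 mm high, sticks out of the plug under the flange, to 27 mm from the axis, on the pour-hole side. It fits only the spout notch (play about 4 deg either way); otherwise the plate cannot go down.
- shutter2 (a joint): Flat steel shutter of that plate, 18 (along x) x 22 mm, no handle, its top 16.5 mm above the plate's underside (1.5 mm proud of deck and screwed ring). Slides along the plate's x: 0 = open (centre at x = -9 mm), 0.018 = fully shut (centre at x = +9 mm, over the hole). Takes about 1.5 N: press on it with a fingertip (5 to 15 N) and drag. Stays where left.
- ring0: Brass screw ring, 69 mm across, 21 mm high, 55 g, lying right way up (all three alike, any jar). Origin: centre of its underside (open end); z up. A lip inward at the top (18 to 21 mm, opening 48.6 mm) holds the plate down. Two lugs inside its foot (3.5 mm high, 11 mm wide, 3.4 mm inward) lie on its +x and -x sides, under two small dark bars on top; a half turn looks and fits the same.
- ring1: Brass screw ring, 69 mm across, 21 mm high, 55 g, lying right way up (all three alike, any jar). Origin: centre of its underside (open end); z up. To fit, lower it over the seated plate with its x (bars) 60 to 145 deg counter-clockwise, seen from above, of the jar's x (80 is good; a half turn is the same) until its origin is 11 mm below the rim, then turn it clockwise (see ring2).
- ring2: Brass screw ring, 69 mm across, 21 mm high, 55 g, lying right way up (all three alike, any jar). Origin: centre of its underside (open end); z up. Lowered as told at ring1, it is turned clockwise until its lugs meet the stops: then the bars lie in line with the spout notch (ring x parallel to jar x, either way). The last 15 deg are snug (under 0.5 N m). It then cannot be lifted.
- egg_timer: Egg timer on the worktop; leave it where it is. Origin: centre of its underside.
- teaspoon: Teaspoon on the worktop; leave it where it is. Origin: centre of its underside.
- salt_shaker: Salt shaker on the worktop; leave it where it is. Origin: centre of its underside.
- garlic: Bulb of garlic on the worktop; leave it where it is. Origin: centre of its underside.

How it is judged:
By the outcome, as a careful person would: the job done as asked, in the order asked, and still so for the second after the job is handed in, with the robot touching nothing.
Of jar0, jar1, jar2 only 2 to 3 are there at a start; the rules pass over those that are not, and their reading is None.
At some moment in a run one of plate0, ring0, plate1, ring1, plate2, ring2 may be knocked a few centimetres aside while the robot is not near it.
It also fails if it takes over 210 s, if anything falls off the work surface, if the arm or the gripper's body presses on something with over 40 N, if the wrist force passes 120 N, or if a joint passes its speed limit or range.

## Working session

There is one attempt and no reset: what is moved stays moved. The work goes in short steps, Python scripts to look and compute and a tool call to move; the robot and the scene stay as the last step left them, time stands still between calls to the robot, and variables do not carry over. Pictures are saved under pics/ and viewed, at most 14 in all, crops included, and the job is handed in when it is done.

Besides the shell and the picture viewer there is one more tool, called after "Emit:" as name([rows], argument=value, ...), one row to a line, values as JSON. arm_command: Moves the arm, as the interface text tells. Its arguments: {"type":"object","properties":{"xyz":{"type":"array","items":{"type":"array","items":{"type":"number"}}},"spin":{"type":"array","items":{"type":"number"}},"jaw":{"type":"number"},"squeeze":{"type":"number"}},"required":["xyz","spin"]}

```bash
ls; mkdir -p pics; python3 - <<'E'
from cell import *
import cv2, numpy as np, pickle
s=observe(); print(s)
for n in ["top","scene"]:
    c=read_camera(n); pickle.dump(c,open(f"{n}.pkl","wb"))
    cv2.imwrite(f"pics/{n}0.png",cv2.resize(c["img"][:,:,::-1],(800,600),interpolation=cv2.INTER_CUBIC))
    print(n,c["fx"],c["fy"],c["cx"],c["cy"],c["dist_coeffs"],np.round(c["world_from_camera"],3).tolist())
E
```

```text
pics
{'time': 0.0, 'qpos': array([-1.37698198e+00,  3.42686544e-01,  1.52496188e+00, -1.55424504e-05,
        1.27539016e+00, -1.46009215e-01]), 'qvel': array([ 0.00034651,  0.00120503, -0.00017469, -0.00019865, -0.00042607,
        0.00220145]), 'joint_efforts': array([ 4.81965380e-04, -4.31234729e+01, -2.44219548e+01,  7.16570509e-02,
        5.58310084e-02, -1.18503563e-04]), 'tool_pos': array([ 0.17498353, -0.49484816,  0.40408279]), 'tool_rot': array([-3.14015995e+00, -1.95665300e-04,  3.39827953e-01]), 'contact_force': array([ 0.74044686, -0.6102501 ,  0.59041523]), 'torque': array([-0.02877906, -0.02157282, -0.03279053]), 'grip_force': 0.0, 'opening': 0.0917216962476619}
top 377.25364325246204 377.25364325246204 252.6757873561871 192.54910916121014 [-0.02881047  0.          0.          0.          0.        ] [[0.002, 0.997, -0.082, 0.459], [-1.0, 0.002, 0.001, -0.062], [0.001, 0.082, 0.997, 1.015], [0.0, 0.0, 0.0, 1.0]]
scene 477.09789109633147 477.09789109633147 250.55576359070443 190.134709289102 [-0.02672831  0.          0.          0.          0.        ] [[-0.827, 0.385, -0.41, 0.065], [-0.562, -0.552, 0.616, 0.636], [0.011, 0.739, 0.673, 0.846], [0.0, 0.0, 0.0, 1.0]]
```

View pics/top0.png

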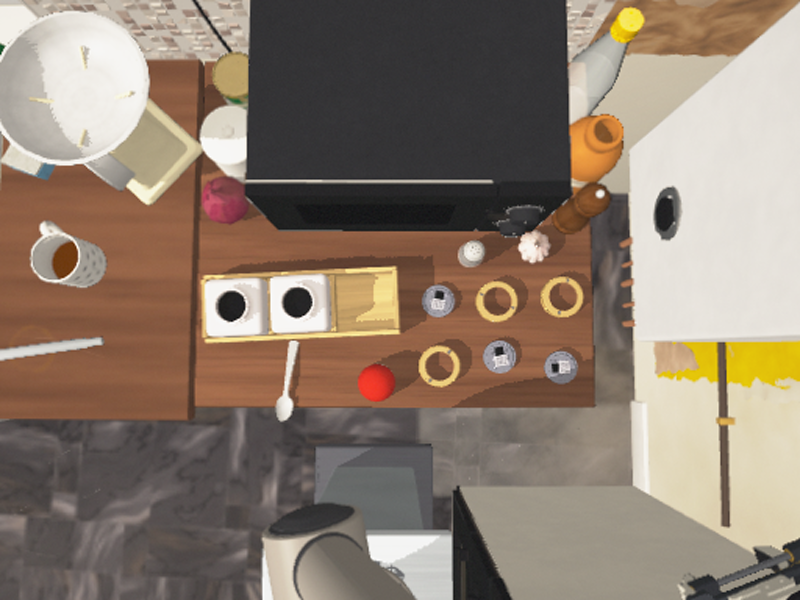

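View pics/scene0.png

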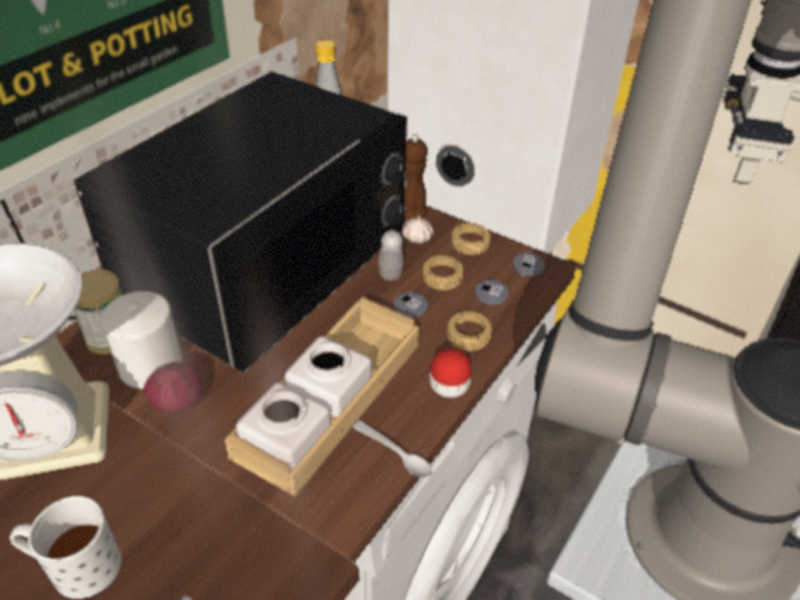

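The top view shows two jars at (232,305) and (298,302), plates at (438,300), (500,355) and (561,367), and rings at (496,300), (562,296) and (438,366). The right pocket is empty. Next I'll convert these to world positions.

```bash
cat > h.py <<'E'
import numpy as np, cv2, pickle
def ray(c,uv):
    K=np.array([[c["fx"],0,c["cx"]],[0,c["fy"],c["cy"]],[0,0,1.]])
    p=cv2.undistortPoints(np.array(uv,float).reshape(-1,1,2),K,np.array(c["dist_coeffs"],float)).reshape(-1,2)
    T=np.array(c["world_from_camera"]); d=np.c_[p[:,0],-p[:,1],-np.ones(len(p))]@T[:3,:3].T
    return T[:3,3],d
def onplane(c,uv,z):
    o,d=ray(c,uv); return o+d*((z-o[2])/d[:,2])[:,None]
def cloud(c):
    h,w=c["depth"].shape; v,u=np.mgrid[:h,:w]; o,d=ray(c,np.c_[u.ravel(),v.ravel()])
    return (o+d*c["depth"].reshape(-1,1)).reshape(h,w,3)
E
python3 - <<'E'
from h import *
c=pickle.load(open("top.pkl","rb")); P=cloud(c); f=1.5625
for n,u,v,z in [("jarA",232,305,.087),("jarB",298,302,.087),("pl0",438,300,.015),("pl1",500,355,.015),("pl2",561,367,.015),("rg0",496,300,.021),("rg1",562,296,.021),("rg2",438,366,.021),("salt",472,250,.05),("garlic",535,245,.03),("egg",376,382,.05),("spoonhead",285,408,.01)]:
    r=onplane(c,[[u/f,v/f]],z)[0]; print(n,(r*1000).round())
for u,v in [(410,220),(410,200),(410,182),(472,246),(535,245),(376,382),(285,408),(330,270),(390,320),(300,320)]: print(u,v,(P[int(v/f),int(u/f)]*1000).round())
hsv=cv2.cvtColor(c["img"],cv2.COLOR_RGB2HSV)
for p in [(438,300),(428,300),(480,300),(340,300),(470,360)]: print(p,hsv[int(p[1]/f),int(p[0]/f)])
w=P[(P[...,2]>.1)&(P[...,2]<.32)&(abs(P[...,1]+.1)<.2)]; print("microwave minx",np.percentile(w[:,0],[1,5]))
w=P[(abs(P[...,2])<.004)&(abs(P[...,1]+.2)<.2)]; print("table x range",np.percentile(w[:,0],[1,99]))
E
python3 - <<'E'
from cell import *
import cv2,numpy as np
c=read_camera("wrist"); T=c["world_from_camera"]; print(np.round(T,3).tolist(),c["fx"],c["cx"],c["cy"],c["dist_coeffs"])
E
```

```text
jarA [528. 194.  87.]
jarB [533.  90.  87.]
pl0 [ 543. -137.   15.]
pl1 [ 450. -241.   15.]
pl2 [ 429. -345.   15.]
rg0 [ 542. -235.   21.]
rg1 [ 550. -347.   21.]
rg2 [ 431. -136.   21.]
salt [ 623. -191.   50.]
garlic [ 635. -300.   30.]
egg [406. -33.  50.]
spoonhead [360. 122.  10.]
410 220 [664. -86.  98.]
410 200 [663. -83. 220.]
410 182 [683. -82. 244.]
472 246 [ 624. -185.   91.]
535 245 [ 633. -294.   54.]
376 382 [408. -32.  58.]
285 408 [359. 124.   3.]
330 270 [592.  45.  42.]
390 320 [511. -53.   7.]
300 320 [507.  87.  82.]
(438, 300) [  0  11 202]
(428, 300) [137  11 165]
(480, 300) [ 21 122 234]
(340, 300) [ 18 121 210]
(470, 360) [ 12 126 109]
microwave minx [0.18486783 0.23736068]
table x range [0.05709873 0.66493738]
[[0.333, 0.902, 0.275, 0.249], [-0.943, 0.319, 0.096, -0.468], [-0.001, -0.292, 0.957, 0.383], [0.0, 0.0, 0.0, 1.0]] 294.89317799999174 255.25078807288722 186.7894282100931 [0.00306779 0.         0.         0.         0.        ]
```

Emit:
arm_command([
  [15, 15, 0],
  [25, 25, 0],
  [30, 30, 0],
  [30, 30, 0],
  [30, 30, 0],
  [30, 30, 0],
  [30, 30, 0],
  [30, 30, -5],
  [30, 30, -5],
  [25, 25, -5],
  [20, 20, -5],
  [15, 12, 0],
  [5, 1, 0],
  [0, 0, 0],
  [0, 0, 0],
], spin=[0, -2, -2, -2, -2, -2, -2, -2, -2, -2, -1.5, 0, 0, 0, 0])

```text
time: 1.65
tool_pos: [0.4895, -0.1877, 0.3847]
tool_rot: [3.141, 0.001, -0.001]
contact_force: [0.1, 0.1, 0.0]
opening: 0.0919
grip_force: 0.0
```

```bash
python3 - <<'E'
from cell import *
import cv2,numpy as np,pickle
s=observe(); print(s["time"],s["tool_pos"],s["tool_rot"],s["qpos"],s["contact_force"])
c=read_camera("wrist"); pickle.dump(c,open("w1.pkl","wb"))
cv2.imwrite("pics/w1.png",cv2.resize(c["img"][:,:,::-1],(800,600),interpolation=cv2.INTER_CUBIC))
E
```

```text
1.65 [ 0.48950893 -0.18765661  0.38466279] [ 3.14134701e+00  5.60378737e-04 -1.10335965e-03] [-5.12199054e-01  3.57811466e-01  1.55844425e+00 -5.18947753e-04
  1.22570559e+00  1.05987620e+00] [0.05895253 0.05394065 0.00848939]
```

View pics/w1.png

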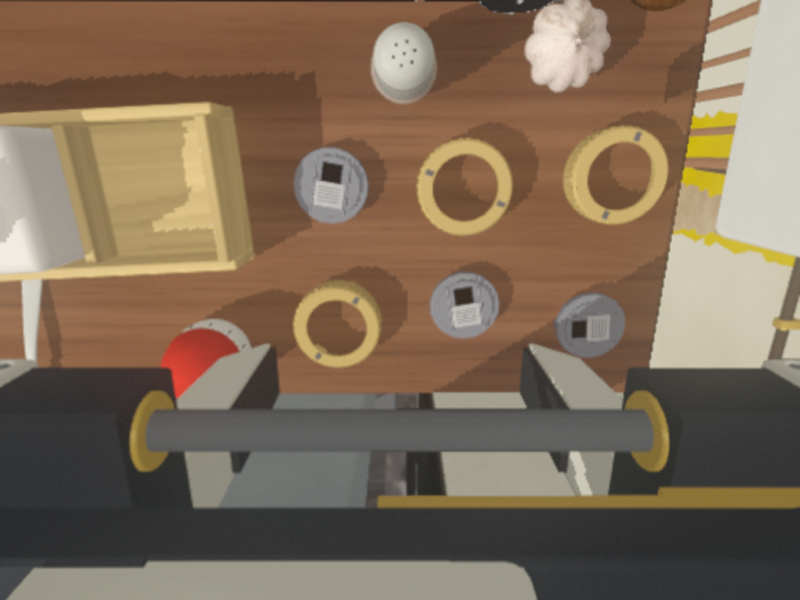

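The wrist view shows all parts clearly. Plates are at (331,185), (465,305) and (590,325), with dark holes. Rings with bars are at (465,187), (616,175) and (337,323). I'll write detectors for these, then view the jars.

Emit:
arm_command([
  [0, 15, 0],
  [0, 30, 5],
  [0, 40, 5],
  [0, 40, 5],
  [0, 40, 5],
  [0, 40, 0],
  [0, 40, 0],
  [-10, 35, 0],
  [-10, 25, 0],
  [-10, 15, 0],
  [-10, 5, 0],
  [0, 0, 0],
  [0, 0, 0],
], spin=[0, 0, 0, 0, 0, 0, 0, 0, 0, 0, 0, 0, 0])

```text
time: 3.0
tool_pos: [0.4499, 0.1375, 0.405]
tool_rot: [3.141, -0.001, -0.001]
contact_force: [0.2, -1.0, 0.3]
opening: 0.0919
grip_force: 0.0
```

```bash
cat >> h.py <<'E'
def cen(cnt):
    m=cv2.moments(cnt); return (m["m10"]/m["m00"],m["m01"]/m["m00"]) if m["m00"] else cnt.reshape(-1,2).mean(0)
def fitc(p):
    A=np.c_[2*p[:,:2],np.ones(len(p))]; s=np.linalg.lstsq(A,(p[:,:2]**2).sum(1),rcond=None)[0]
    return s[:2],np.sqrt(s[2]+s[0]**2+s[1]**2)
def patch(c,xy,z,half=.05,k=5000):
    """rectified look-down crop of the plane z about xy: k px/m; up=+x, left=+y"""
    n=int(2*half*k); v,u=np.mgrid[:n,:n]; X=xy[0]+half-(v+.5)/k; Y=xy[1]+half-(u+.5)/k
    T=np.linalg.inv(np.array(c["world_from_camera"])); p=np.c_[X.ravel(),Y.ravel(),np.full(n*n,z)]@T[:3,:3].T+T[:3,3]
    K=np.array([[c["fx"],0,c["cx"]],[0,c["fy"],c["cy"]],[0,0,1.]]); q=p*[1,-1,-1]
    uv=cv2.projectPoints(q,np.zeros(3),np.zeros(3),K,np.array(c["dist_coeffs"],float))[0].reshape(n,n,2).astype(np.float32)
    return cv2.remap(c["img"],uv[...,0],uv[...,1],cv2.INTER_CUBIC)
E
python3 - <<'E'
from cell import *
from h import *
s=observe(); print(s["time"],s["tool_pos"],s["tool_rot"])
c=read_camera("wrist"); pickle.dump(c,open("w2.pkl","wb"))
cv2.imwrite("pics/w2.png",cv2.resize(c["img"][:,:,::-1],(800,600),interpolation=cv2.INTER_CUBIC))
w=pickle.load(open("w1.pkl","rb"))
ims=[patch(w,p,z) for p,z in [((.543,-.137),.015),((.450,-.241),.015),((.542,-.235),.021),((.431,-.136),.021)]]
a=np.vstack([np.hstack(ims[:2]),np.hstack(ims[2:])]); cv2.imwrite("pics/p1.png",cv2.resize(a,(600,600),interpolation=cv2.INTER_AREA)[:,:,::-1])
P=cloud(w)
for u,v in [(331,160),(345,185),(465,187),(440,160),(465,145),(400,130)]: print(u,v,(P[int(v/1.5625),int(u/1.5625)]*1000).round(1))
E
```

```text
3.0 [0.44992483 0.13751737 0.40500288] [ 3.14130408e+00 -7.19028174e-04 -9.74743990e-04]
331 160 [ 562.3 -137.3   14.7]
345 185 [ 544.5 -146.9   14.7]
465 187 [ 5.422e+02 -2.379e+02  3.000e-01]
440 160 [ 562.2 -216.5   19.7]
465 145 [ 572.9 -234.    20.3]
400 130 [ 583.3 -188.6   -1.1]
```

View pics/w2.png

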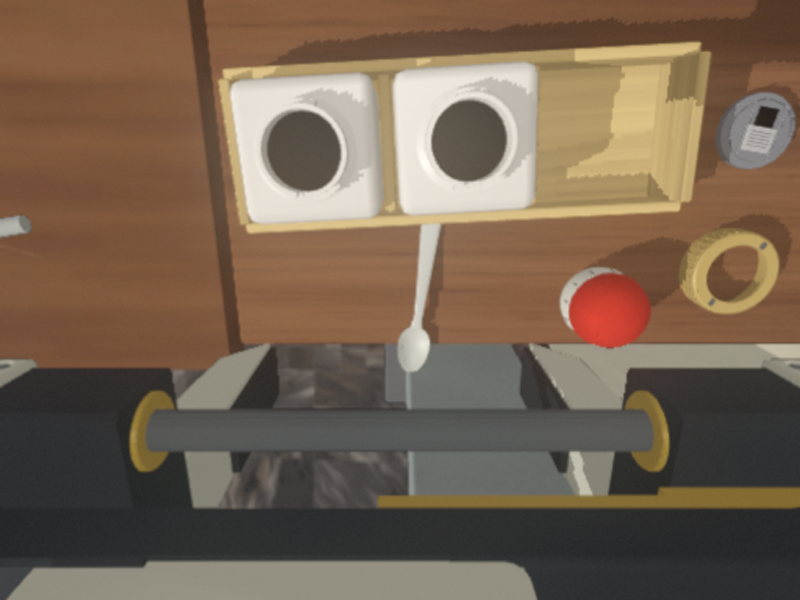

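View pics/p1.png

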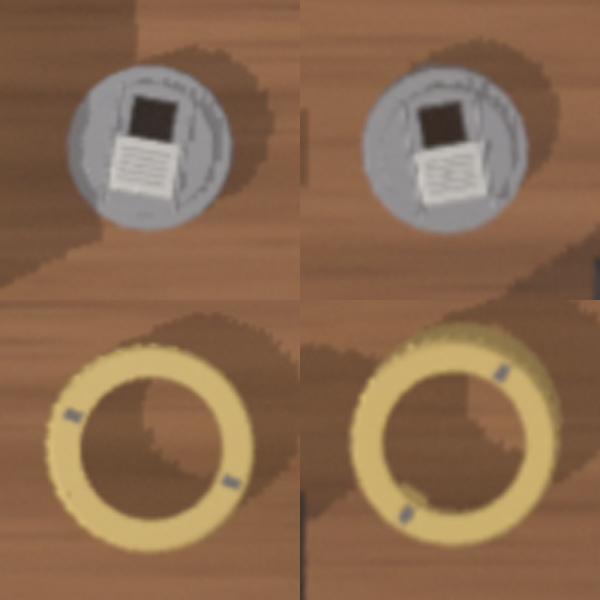

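The jars' mouths are at (303,150) and (470,140), and the notches can't be made out at this contrast. The crops show both plates' holes pointing roughly +x with the shutters open, and the ring bars are clear. I'll compute the part poses and make contrast-boosted jar crops.

```bash
cat >> h.py <<'E'
def px2w(p,xy,half=.05,k=5000): p=np.asarray(p,float).reshape(-1,2); return np.c_[xy[0]+half-(p[:,1]+.5)/k, xy[1]+half-(p[:,0]+.5)/k]
def big(m): return max(cv2.findContours(m.astype(np.uint8),cv2.RETR_EXTERNAL,cv2.CHAIN_APPROX_NONE)[0],key=cv2.contourArea)
def disk(xy,r0,r1,at,n=500):
    v,u=np.mgrid[:n,:n]; w=px2w(np.c_[u.ravel(),v.ravel()],xy); d=np.hypot(*(w-at).T).reshape(n,n); return (d>=r0)&(d<r1)
def plate(c,xy,z0=0.):
    im=patch(c,xy,z0+.012); h=cv2.cvtColor(im,cv2.COLOR_RGB2HSV)
    ct=big(cv2.morphologyEx(((h[...,1]<60)&(h[...,2]>80)).astype(np.uint8),cv2.MORPH_OPEN,np.ones((15,15)))); pc,r=fitc(px2w(ct,xy))
    im=patch(c,xy,z0+.0155); g=cv2.cvtColor(im,cv2.COLOR_RGB2GRAY); D=disk(xy,0,.021,pc)
    hole=px2w(cen(big((g<90)&D)),xy)[0]; sh=px2w(cen(big((g>190)&D)),xy)[0]; d=hole-sh
    return pc,r,np.degrees(np.arctan2(d[1],d[0])),hole,sh
def ring(c,xy,z0=0.):
    im=patch(c,xy,z0+.021); h=cv2.cvtColor(im,cv2.COLOR_RGB2HSV)
    br=((h[...,1]>75)&(h[...,2]>130)).astype(np.uint8); br=cv2.morphologyEx(br,cv2.MORPH_CLOSE,np.ones((25,25)))
    pc,r=fitc(px2w(big(br),xy)); bar=disk(xy,.025,.034,pc)&((h[...,1]<85)&(h[...,2]<190))
    cs=sorted(cv2.findContours(cv2.morphologyEx(bar.astype(np.uint8),cv2.MORPH_OPEN,np.ones((7,7))),cv2.RETR_EXTERNAL,cv2.CHAIN_APPROX_NONE)[0],key=cv2.contourArea)[-2:]
    b=np.array([px2w(cen(q),xy)[0] for q in cs])
    d=b[1]-b[0]; return pc,r,b.mean(0),np.degrees(np.arctan2(d[1],d[0]))%180,np.hypot(*d)
E
python3 - <<'E'
from h import *
np.set_printoptions(precision=4,suppress=True)
w=pickle.load(open("w1.pkl","rb"))
for p in [(.543,-.137),(.450,-.241)]: print("plate",plate(w,p))
for p in [(.542,-.235),(.431,-.136)]: print("ring",ring(w,p))
c=pickle.load(open("w2.pkl","rb"))
ims=[]
for p in [(.528,.194),(.533,.090)]:
    a=cv2.cvtColor(patch(c,p,.087),cv2.COLOR_RGB2GRAY); ims.append(cv2.createCLAHE(4,(4,4)).apply(a))
    h=a<110; ct=big(cv2.morphologyEx(h.astype(np.uint8),cv2.MORPH_OPEN,np.ones((9,9)))); print("mouth",fitc(px2w(ct,p)))
cv2.imwrite("pics/j1.png",cv2.resize(np.hstack(ims),(800,400)))
E
```

```text
plate (array([ 0.5436, -0.1365]), np.float64(0.027748115490958597), np.float64(-27.76217395343551), array([ 0.5533, -0.138 ]), array([ 0.5443, -0.1333]))
plate (array([ 0.4493, -0.2398]), np.float64(0.027985617163612222), np.float64(-20.528175238104957), array([ 0.4585, -0.2383]), array([ 0.4406, -0.2316]))
ring (array([ 0.5405, -0.2327]), np.float64(0.05477376279182579), array([ 0.5425, -0.2354]), np.float64(67.2477803480049), np.float64(0.057803373033959445))Traceback (most recent call last):
  File "<stdin>", line 5, in <module>
  File "h.py", line 40, in ring
    d=b[1]-b[0]; return pc,r,b.mean(0),np.degrees(np.arctan2(d[1],d[0]))%180,np.hypot(*d)
      ~^^^
IndexError: index 1 is out of bounds for axis 0 with size 0
```

```bash
sed -i 's/(h\[...,1\]>75)&(h\[...,2\]>130)/(h[...,0]>17)\&(h[...,0]<30)\&(h[...,1]>75)\&(h[...,2]>150)/; s/big((g>190)&D)/big(cv2.morphologyEx(((g>185)\&D).astype(np.uint8),cv2.MORPH_CLOSE,np.ones((15,15))))/' h.py
python3 - <<'E'
from h import *
np.set_printoptions(precision=4,suppress=True)
w=pickle.load(open("w1.pkl","rb"))
for p in [(.543,-.137),(.450,-.241)]: print("plate",plate(w,p))
for p in [(.542,-.235),(.431,-.136)]:
    h=cv2.cvtColor(patch(w,p,.021),cv2.COLOR_RGB2HSV); print(h[80:90:9,250],h[250,250],h[10,10])
    try: print("ring",ring(w,p))
    except Exception as e: print(e)
c=pickle.load(open("w2.pkl","rb"))
ims=[]
for p in [(.528,.194),(.533,.090)]:
    a=cv2.cvtColor(patch(c,p,.087),cv2.COLOR_RGB2GRAY); ims.append(cv2.createCLAHE(4,(4,4)).apply(a))
    h=a<110; ct=big(cv2.morphologyEx(h.astype(np.uint8),cv2.MORPH_OPEN,np.ones((9,9)))); print("mouth",fitc(px2w(ct,p)))
cv2.imwrite("pics/j1.png",cv2.resize(np.hstack(ims),(800,400)))
E
```

```text
plate (array([ 0.5436, -0.1365]), np.float64(0.027748115490958597), np.float64(-11.063962949847731), array([ 0.5533, -0.138 ]), array([ 0.5374, -0.1349]))
plate (array([ 0.4493, -0.2398]), np.float64(0.027985617163612222), np.float64(9.339677267443651), array([ 0.4585, -0.2383]), array([ 0.4421, -0.241 ]))
[[ 20 117 177]
 [ 21 108 205]] [ 13 129 115] [ 12 121 129]
ring (array([ 0.5426, -0.2348]), np.float64(0.03448683737213557), array([ 0.5424, -0.2356]), np.float64(67.25513822252944), np.float64(0.0573283065831853))
[[ 20 115 202]
 [ 21 113 205]] [ 12 122 117] [ 13 128 141]
ring (array([ 0.4341, -0.1371]), np.float64(0.03457978851429748), array([ 0.433 , -0.1373]), np.float64(146.03035753674973), np.float64(0.05714054086059524))
mouth (array([0.5289, 0.1966]), np.float64(0.022731480705287112))
mouth (array([0.5347, 0.0949]), np.float64(0.022796489726761238))
```

View pics/j1.png

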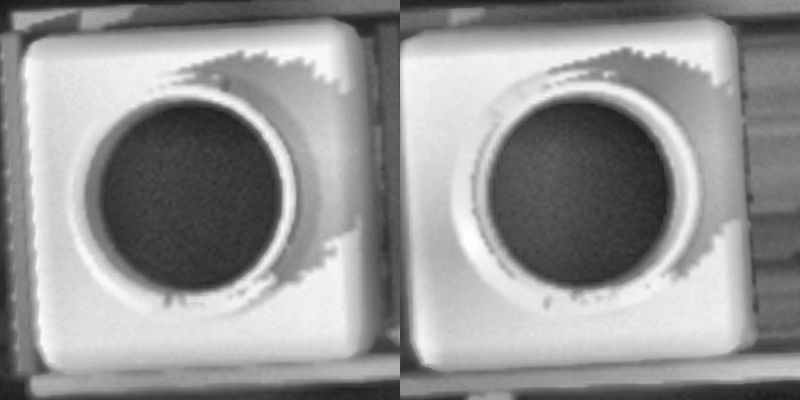

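```bash
cat >> h.py <<'E'
def jar(c,at,prof=False):
    P=cloud(c).reshape(-1,3); at=np.array(at,float)
    for i in range(6):
        d=P[:,:2]-at; r=np.hypot(*d.T); m=(r>.022)&(r<.031)&(P[:,2]>.0845)&(P[:,2]<.092)
        ang=np.degrees(np.arctan2(d[:,1],d[:,0])); q=[P[m&(abs((ang-a+180)%360-180)<10),:2].mean(0) for a in range(0,360,20) if (m&(abs((ang-a+180)%360-180)<10)).sum()>3]
        at,R=fitc(np.array(q))
    d=P[:,:2]-at; r=np.hypot(*d.T); ang=np.degrees(np.arctan2(d[:,1],d[:,0])); z=[]
    for a in range(-180,180,10):
        s=(r>.0253)&(r<.0277)&(abs((ang-a+180)%360-180)<5); z.append((a,round(float(np.median(P[s,2])*1000),1) if s.any() else 0,int(s.sum())))
    return at,R,z
E
python3 - <<'E'
from h import *
np.set_printoptions(precision=4,suppress=True)
c=pickle.load(open("w2.pkl","rb"))
for p in [(.528,.194),(.533,.092)]: print(jar(c,p))
P=cloud(c); t=P[(abs(P[...,2]-.042)<.003)&(P[...,0]>.57)&(P[...,1]<.24)&(P[...,1]>-.06)]
print(len(t),np.degrees(np.polyfit(t[:,1],t[:,0],1)))
E
```

```text
(array([0.529, 0.198]), np.float64(0.026291299651508965), [(-180, 80.5, 13), (-170, 80.7, 10), (-160, 86.3, 12), (-150, 86.4, 11), (-140, 86.7, 12), (-130, 86.7, 11), (-120, 85.9, 14), (-110, 85.9, 13), (-100, 86.7, 12), (-90, 85.8, 16), (-80, 86.3, 13), (-70, 86.5, 12), (-60, 86.4, 12), (-50, 86.7, 13), (-40, 86.1, 14), (-30, 85.8, 13), (-20, 86.3, 15), (-10, 86.2, 12), (0, 86.4, 15), (10, 86.4, 14), (20, 86.1, 12), (30, 86.4, 14), (40, 86.3, 14), (50, 86.3, 16), (60, 85.5, 18), (70, 85.9, 17), (80, 86.2, 15), (90, 86.0, 20), (100, 85.7, 18), (110, 86.2, 13), (120, 85.7, 15), (130, 85.7, 16), (140, 86.3, 12), (150, 85.8, 11), (160, 86.7, 11), (170, 84.1, 15)])
(array([0.5351, 0.0931]), np.float64(0.026286234753337516), [(-180, 80.4, 8), (-170, 80.3, 13), (-160, 85.9, 12), (-150, 85.9, 14), (-140, 86.4, 13), (-130, 86.5, 15), (-120, 86.0, 12), (-110, 85.8, 12), (-100, 86.3, 13), (-90, 85.9, 17), (-80, 86.2, 19), (-70, 86.2, 14), (-60, 85.9, 13), (-50, 86.8, 13), (-40, 85.7, 13), (-30, 86.2, 13), (-20, 86.7, 13), (-10, 86.6, 16), (0, 86.6, 13), (10, 86.4, 15), (20, 86.5, 15), (30, 86.5, 14), (40, 86.4, 15), (50, 86.4, 14), (60, 86.3, 13), (70, 86.5, 13), (80, 86.6, 14), (90, 86.8, 15), (100, 85.9, 13), (110, 86.6, 13), (120, 86.3, 12), (130, 86.0, 12), (140, 86.0, 13), (150, 86.6, 11), (160, 86.2, 12), (170, 86.0, 10)])
2194 [-2.2817 33.8527]
```

Emit:
arm_command([
  [10, 0, -20],
  [10, 0, -30],
  [10, 0, -20],
  [10, 0, -10],
  [10, 0, 0],
  [5, 0, 0],
  [0, 0, 0],
  [0, 0, 0],
], spin=[0, 0, 0, 0, 0, 0, 0, 0])

```text
time: 3.85
tool_pos: [0.5051, 0.138, 0.3256]
tool_rot: [-3.142, -0.001, -0.001]
contact_force: [-0.4, -0.4, 0.4]
opening: 0.0916
grip_force: 0.0
```

```bash
python3 - <<'E'
from cell import *
from h import *
np.set_printoptions(precision=4,suppress=True)
c=read_camera("wrist"); pickle.dump(c,open("w3.pkl","wb"))
for p in [(.528,.194),(.533,.092)]: print(jar(c,p))
ims=[cv2.createCLAHE(6,(3,3)).apply(cv2.cvtColor(patch(c,p,.087,.035,5700),cv2.COLOR_RGB2GRAY)) for p in [(.528,.196),(.533,.093)]]
cv2.imwrite("pics/j2.png",np.hstack(ims))
E
```

```text
(array([0.5292, 0.198 ]), np.float64(0.026292006879250707), [(-180, 80.1, 21), (-170, 80.2, 12), (-160, 87.1, 29), (-150, 200.4, 246), (-140, 86.3, 16), (-130, 86.3, 19), (-120, 86.3, 18), (-110, 86.5, 17), (-100, 86.3, 21), (-90, 253.3, 689), (-80, 228.9, 198), (-70, 86.2, 34), (-60, 85.6, 30), (-50, 85.4, 35), (-40, 85.9, 33), (-30, 85.6, 31), (-20, 86.0, 29), (-10, 85.9, 23), (0, 85.6, 21), (10, 86.0, 21), (20, 86.3, 19), (30, 86.0, 22), (40, 86.2, 20), (50, 86.3, 19), (60, 215.3, 59), (70, 86.0, 21), (80, 85.9, 27), (90, 85.7, 31), (100, 85.2, 36), (110, 85.1, 33), (120, 85.2, 36), (130, 83.0, 34), (140, 83.1, 42), (150, 84.4, 35), (160, 83.8, 33), (170, 81.1, 30)])
(array([0.5353, 0.0933]), np.float64(0.026273516997293026), [(-180, 162.1, 106), (-170, 209.0, 125), (-160, 85.5, 29), (-150, 85.3, 35), (-140, 177.0, 172), (-130, 85.8, 36), (-120, 85.7, 27), (-110, 236.2, 112), (-100, 87.0, 55), (-90, 86.0, 27), (-80, 224.9, 224), (-70, 86.2, 23), (-60, 86.4, 20), (-50, 86.3, 20), (-40, 86.1, 22), (-30, 85.9, 21), (-20, 86.1, 19), (-10, 86.4, 20), (0, 86.4, 25), (10, 86.6, 21), (20, 86.1, 21), (30, 86.1, 24), (40, 86.1, 23), (50, 85.8, 27), (60, 86.0, 23), (70, 86.1, 23), (80, 86.2, 21), (90, 228.1, 162), (100, 250.5, 550), (110, 255.1, 267), (120, 254.7, 59), (130, 86.3, 18), (140, 86.2, 17), (150, 86.4, 17), (160, 86.2, 22), (170, 85.9, 16)])
```

View pics/j2.png

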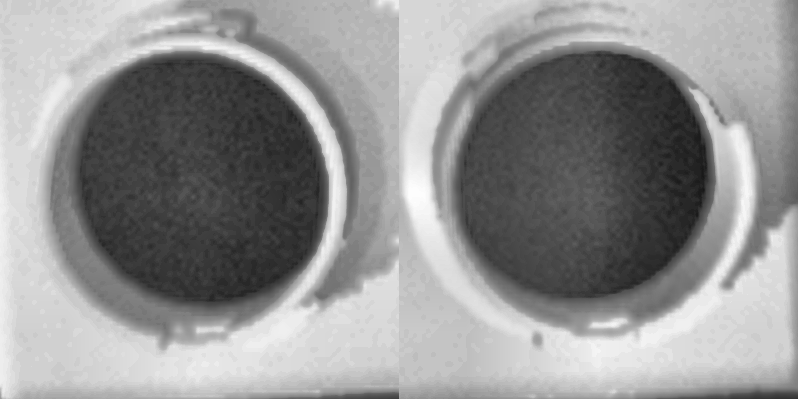

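Both notches face −x. The depth profile drops to z≈80 mm near ±180°, and the gaps show at about (205,335) and (608,330) in the crop. I'll measure the jar angles more finely and move over plate 0.

```bash
python3 - <<'E'
from h import *
for f in ["w2.pkl","w3.pkl"]:
    c=pickle.load(open(f,"rb")); P=cloud(c).reshape(-1,3)
    for at in [(.529,.198),(.5352,.0932)]:
        d=P[:,:2]-at; r=np.hypot(*d.T); a=np.degrees(np.arctan2(d[:,1],d[:,0]))%360
        m=(r>.0252)&(r<.0275)&(P[:,2]<.083)&(P[:,2]>.077)&(a>155)&(a<205); print(f,at,"notch",np.sort(a[m]).round()[[0,2,-3,-1]],a[m].mean().round(1),m.sum())
        t=(abs(d)<.06).all(1)&(P[:,2]>.068)&(P[:,2]<.09); print(cv2.minAreaRect((P[t,:2]*1000).astype(np.float32)))
E
```

```text
w2.pkl (0.529, 0.198) notch [170. 173. 191. 192.] 181.1 26
((529.5048217773438, 189.27261352539062), (88.71440887451172, 105.64016723632812), 3.1369547843933105)
w2.pkl (0.5352, 0.0932) notch [175. 177. 195. 197.] 186.1 24
((534.6194458007812, 101.96669006347656), (88.63072204589844, 106.03968048095703), 3.1807913780212402)
w3.pkl (0.529, 0.198) notch [155. 158. 191. 192.] 176.9 47
((529.8173217773438, 189.09230041503906), (88.5064697265625, 106.29960632324219), 3.2128899097442627)
w3.pkl (0.5352, 0.0932) notch [162. 171. 196. 201.] 184.9 43
((534.9102783203125, 102.21490478515625), (88.67817687988281, 106.40959930419922), 3.4185078144073486)
```

Emit:
arm_command([
  [0, -15, 0],
  [4, -30, 0],
  [5, -40, 0],
  [5, -40, 0],
  [5, -40, 0],
  [5, -40, -10],
  [5, -35, -20],
  [5, -25, -30],
  [4, -9, -25],
  [0, 0, -10],
  [0, 0, 0],
  [0, 0, 0],
], jaw=0.52, squeeze=5, spin=[0, -4, -6, -8, -8, -8, -8, -8, -6, -4, 0, 0])

```text
time: 5.1
tool_pos: [0.5428, -0.1364, 0.2303]
tool_rot: [-3.142, -0.0, -1.046]
contact_force: [-0.7, 0.1, -0.5]
opening: 0.0696
grip_force: 0.0
```

Emit:
arm_command([
  [0.7, 0, -10],
  [0, 0, -15],
  [0, 0, -10],
  [0, 0, -8],
  [0, 0, -5],
  [0, 0, 0],
], spin=[0, 0, 0, 0, 0, 0])

```text
time: 5.7
tool_pos: [0.5436, -0.1358, 0.1811]
tool_rot: [3.141, 0.001, -1.047]
contact_force: [-0.3, -0.6, -0.6]
opening: 0.0697
grip_force: 0.0
```

Emit:
arm_command([
  [0, 0, 0],
  [0, 0, 0],
  [0, 0, 0],
  [0, 0, 0],
  [0, 0, 0],
  [0, 0, 0],
  [0, 0, 0],
  [0, 0, 0],
], jaw=0.0, squeeze=5, spin=[0, 0, 0, 0, 0, 0, 0, 0])

```text
time: 6.5
tool_pos: [0.5439, -0.1361, 0.1821]
tool_rot: [-3.141, -0.001, -1.048]
contact_force: [0.5, 0.6, 4.9]
opening: 0.0559
grip_force: 5.0
```

Emit:
arm_command([
  [0, 0, 0],
  [0, 0, 0],
  [0, 0, 0],
  [0, 0, 0],
  [0, 0, 0],
  [0, 0, 0],
  [0, 0, 0],
  [0, 0, 0],
  [0, 0, 0],
  [0, 0, 0],
  [0, 0, 0],
  [0, 0, 0],
  [0, 0, 0],
], jaw=0.52, spin=[0, 0, 0, 4, 8, 8, 8, 8, 8, 8, 6, 2, 0])

```text
time: 7.8
tool_pos: [0.5436, -0.1359, 0.1815]
tool_rot: [-3.141, 0.001, -0.0]
contact_force: [-0.4, 0.7, 0.3]
opening: 0.0697
grip_force: 0.0
```

Emit:
arm_command([
  [0, 0, 0],
  [0, 0, 0],
  [0, 0, 0],
  [0, 0, 0],
  [0, 0, 0],
  [0, 0, 0],
  [0, 0, 0],
  [0, 0, 0],
], jaw=0.0, squeeze=15, spin=[0, 0, 0, 0, 0, 0, 0, 0])

```text
time: 8.6
tool_pos: [0.5437, -0.136, 0.1817]
tool_rot: [3.141, 0.0, -0.001]
contact_force: [0.1, 0.1, 0.5]
opening: 0.0557
grip_force: 15.0
```

Emit:
arm_command([
  [0, 0, 8],
  [0, 0, 20],
  [0, 0, 30],
  [0, 0, 30],
  [0, 0, 20],
  [0, 0, 10],
  [0, 0, 0],
  [0, 0, 0],
], spin=[0, 0, 0, 0, 0, 0, 0, 0])

```text
time: 9.4
tool_pos: [0.5434, -0.1359, 0.299]
tool_rot: [-3.141, 0.001, -0.001]
contact_force: [-0.1, 0.2, -0.5]
opening: 0.0555
grip_force: 15.0
```

```bash
python3 - <<'E'
from cell import *
from h import *
np.set_printoptions(precision=4,suppress=True)
s=observe(); t=s["tool_pos"]; print(t,s["tool_rot"],s["contact_force"],s["opening"])
c=read_camera("wrist"); pickle.dump(c,open("w4.pkl","wb"))
z=t[2]-.178-.004+.0005; xy=t[:2]
im=patch(c,xy,z+.0155,.04,5000); cv2.imwrite("pics/w4.png",np.hstack([im,patch(c,xy,z+.012,.04,5000)])[:,:,::-1])
try: print(plate(c,xy,z))
except Exception as e: print(e)
E
```

```text
[ 0.5434 -0.1359  0.299 ] [-3.1413  0.0012 -0.0005] [-0.1247  0.1692 -0.4729] 0.05546385329393003
(array([ 0.5247, -0.1358]), np.float64(0.04271158061963249), np.float64(-175.24473286411975), array([ 0.5091, -0.1375]), array([ 0.5394, -0.135 ]))
```

View pics/w4.png

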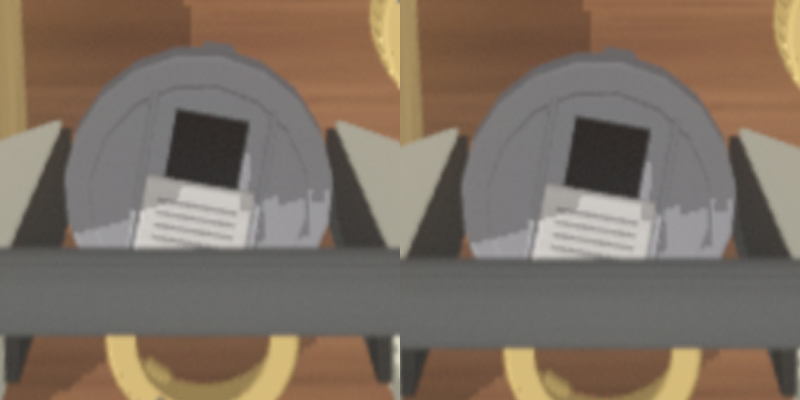

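The held plate is centred in the fingers: the hole is at (207,150) and the flange circle is about (598,200), which is the tool axis. I'll get its yaw from the hole's rectangle.

```bash
cat >> h.py <<'E'
def held(c,t,zo=.0155,off=.0035):
    """hole of the plate held with its underside at tips+off: (centre rel to tool axis mm, angle of rect)"""
    xy=t[:2]; z=t[2]-.178-off; g=cv2.cvtColor(patch(c,xy,z+zo,.05,5000),cv2.COLOR_RGB2GRAY)
    D=disk(xy,0,.018,np.array(xy)); ct=big(cv2.morphologyEx(((g<75)&D).astype(np.uint8),cv2.MORPH_OPEN,np.ones((7,7)))); (w,h),a=cv2.minAreaRect(ct)[1:]
    return (px2w(cen(ct),xy)[0]-xy)*1000, (w/5,h/5),((-a+45)%90)-45
E
python3 - <<'E'
from h import *
c=pickle.load(open("w4.pkl","rb")); t=np.array([.5434,-.1359,.299])
for o in (.003,.004): print(held(c,t,off=o))
E
```

```text
(array([10.3615024 , -1.33133903]), (14.506643676757813, 13.406278991699219), -10.175511360168457)
(array([ 9.91007266, -1.32215134]), (14.597967529296875, 13.555253601074218), -10.007980346679688)
```

Emit:
arm_command([
  [0, 10, 0],
  [0, 20, 0],
  [0, 20, 0],
  [0, 20, 0],
  [0, 20, 0],
  [-1, 20, 0],
  [-1, 20, 0],
  [-1, 20, 0],
  [-1, 20, 0],
  [-1, 20, 0],
  [-1, 20, 0],
  [-1, 20, 0],
  [-1, 20, 0],
  [-1, 20, 0],
  [-1, 20, 0],
  [-1, 20, 0],
  [-1, 12, 0],
  [-1, 8, 0],
  [-1, 4, 0],
  [-1, 0, 0],
], spin=[4, 8, 8, 8, 8, 8, 8, 8, 8, 8, 8, 8, 8, 8, 8, 8, 8, 8, 8, 8])

```text
time: 11.45
tool_pos: [0.5283, 0.1986, 0.2981]
tool_rot: [-3.14, -0.002, 2.729]
contact_force: [0.4, 0.5, -0.9]
opening: 0.0553
grip_force: 15.0
```

Emit:
arm_command([
  [-0.5, 0, 0],
  [0, 0, 0],
  [0, 0, -5],
  [0, 0, -10],
  [0, 0, -6],
  [0, 0, -2],
  [0, 0, 0],
  [0, 0, 0],
], spin=[8, 8, 8, 8, 3, 0, 0, 0])

```text
time: 12.25
tool_pos: [0.5282, 0.198, 0.2765]
tool_rot: [3.141, -0.001, -2.951]
contact_force: [-0.2, 0.2, -0.9]
opening: 0.0553
grip_force: 15.0
```

Emit:
arm_command([
  [0.9, 0, -2],
  [0, 0, -2],
  [0, 0, -2],
  [0, 0, -2],
  [0, 0, -1],
  [0, 0, -1],
  [0, 0, 0],
], spin=[0, 0, 0, 0, 0, 0, 0])

```text
time: 12.95
tool_pos: [0.5291, 0.198, 0.2666]
tool_rot: [3.142, -0.0, -2.95]
contact_force: [-0.2, 0.5, -0.9]
opening: 0.0555
grip_force: 15.0
```

Emit:
arm_command([
  [0, 0, -1],
  [0, 0, -1],
  [0, 0, -1],
  [0, 0, 0],
], spin=[0, 0, 0, 0])

```text
time: 13.35
tool_pos: [0.5292, 0.1981, 0.2639]
tool_rot: [3.141, 0.0, -2.95]
contact_force: [0.8, 0.4, 0.2]
opening: 0.0551
grip_force: 15.0
```

Emit:
arm_command([
  [0, 0, -0.5],
  [0, 0, -0.5],
  [0, 0, 0],
], spin=[0, 0, 0])

```text
time: 13.65
tool_pos: [0.5291, 0.1982, 0.2636]
tool_rot: [3.141, 0.001, -2.95]
contact_force: [-1.1, 1.2, 5.9]
opening: 0.0552
grip_force: 15.0
```

Emit:
arm_command([
  [0, 0, 0],
  [0, 0, 0],
  [0, 0, 0],
  [0, 0, 0],
  [0, 0, 10],
  [0, 0, 20],
  [0, 0, 30],
  [0, 0, 30],
  [0, 0, 20],
  [0, 0, 10],
  [0, 0, 0],
  [0, 0, 0],
], jaw=0.5, spin=[0, 0, 0, 0, 0, 0, 0, 0, 0, 0, 0, 0])

```text
time: 14.85
tool_pos: [0.5289, 0.198, 0.3819]
tool_rot: [3.142, -0.001, -2.95]
contact_force: [0.2, 0.5, -0.0]
opening: 0.069
grip_force: 0.0
```

```bash
python3 - <<'E'
from cell import *
from h import *
np.set_printoptions(precision=4,suppress=True)
s=observe(); print(s["tool_pos"],s["tool_rot"])
c=read_camera("wrist"); pickle.dump(c,open("w5.pkl","wb"))
p=np.array([.529,.198]); print(plate(c,p,.082)); print(jar(c,p)[:2])
P=cloud(c).reshape(-1,3); d=P[:,:2]-p; r=np.hypot(*d.T); a=np.arctan2(d[:,1],d[:,0])
for k in range(8):
    m=(r>.0235)&(r<.027)&(abs(a-(-np.pi+k*np.pi/4+.39))<.39); print(k,np.median(P[m,2]).round(4),m.sum(),end="; ")
cv2.imwrite("pics/w5.png",cv2.resize(c["img"][:,:,::-1],(800,600)))
E
```

```text
[0.5289 0.198  0.3819] [ 3.1415 -0.0014 -2.9502]
(array([0.5206, 0.1967]), np.float64(0.047355667705199785), np.float64(143.36006759918772), array([0.5181, 0.198 ]), array([0.527 , 0.1914]))
(array([0.5269, 0.1987]), np.float64(0.02629684151013245))
0 0.3085 2808; 1 0.0934 76; 2 0.0933 69; 3 0.0932 53; 4 0.0932 59; 5 0.0931 71; 6 0.0935 75; 7 0.2969 552;
```

View pics/w5.png

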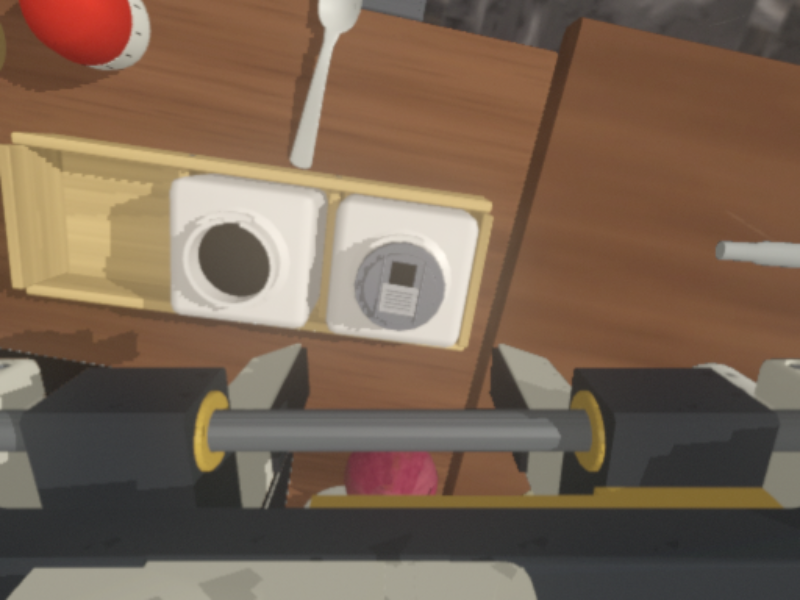

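The plate is seated in jar A: the flange top is level at about 93 mm all round, and the plate sits at (400,285) with its hole toward the notch. Next is ring 0.

Emit:
arm_command([
  [0, -10, 0],
  [0, -20, 0],
  [0, -20, 0],
  [0, -25, 0],
  [0, -25, 0],
  [0, -25, 0],
  [1, -25, 0],
  [1, -25, 0],
  [1, -25, 0],
  [1, -25, 0],
  [1, -25, 0],
  [1, -25, 0],
  [1, -25, 0],
  [1, -25, 0],
  [1, -25, 0],
  [1, -25, 0],
  [1, -25, 0],
  [1, -20, 0],
  [1, -10, 0],
  [1, -5, 0],
], jaw=1.0, spin=[-4, -8, -8, -8, -8, -8, -8, -8, -8, -8, -8, -8, -8, -8, -8, -8, -8, -8, -8, -8])

```text
time: 16.9
tool_pos: [0.5429, -0.2382, 0.3809]
tool_rot: [-3.139, 0.001, 0.603]
contact_force: [0.0, -0.2, 0.2]
opening: 0.0918
grip_force: 0.0
```

Emit:
arm_command([
  [0, -15, -5],
  [0, -8, -10],
  [0, 0, -5],
  [0, 0, 0],
  [0, 0, 0],
], spin=[-5, 0, 0, 0, 0])

```text
time: 17.4
tool_pos: [0.5431, -0.2595, 0.3623]
tool_rot: [-3.141, 0.0, 0.525]
contact_force: [1.4, -0.6, -0.1]
opening: 0.0916
grip_force: 0.0
```

```bash
python3 - <<'E'
from cell import *
from h import *
np.set_printoptions(precision=4,suppress=True)
s=observe(); print(s["tool_pos"],s["tool_rot"])
c=read_camera("wrist"); pickle.dump(c,open("w6.pkl","wb"))
for f,p in [(plate,(.449,-.24)),(ring,(.542,-.235)),(ring,(.433,-.137))]:
    try: print(f(c,p))
    except Exception as e: print(e)
E
```

```text
[ 0.5431 -0.2595  0.3623] [-3.1407  0.0003  0.5246]
(array([ 0.4499, -0.24  ]), np.float64(0.028175236887904003), np.float64(8.856862819169496), array([ 0.4587, -0.2384]), array([ 0.4422, -0.2409]))
(array([ 0.5431, -0.2351]), np.float64(0.03446693620190787), array([ 0.5424, -0.2357]), np.float64(67.13903820908959), np.float64(0.0572822067885112))
(array([ 0.4342, -0.1372]), np.float64(0.03437722461805934), array([ 0.4331, -0.1372]), np.float64(146.08545783455492), np.float64(0.05727027945533493))
```

Emit:
arm_command([
  [0, 8, -20],
  [0, 10, -40],
  [0, 6, -40],
  [0, 0, -30],
  [0, 0, -25],
  [0, 0, -12],
  [0, 0, -8],
  [0, 0, -5],
  [0, 0, 0],
], spin=[-8, -8, -8, -6, 0, 0, 0, 0, 0])

```text
time: 18.35
tool_pos: [0.5433, -0.2361, 0.1831]
tool_rot: [3.141, -0.001, -0.0]
contact_force: [0.1, -1.4, -1.0]
opening: 0.0916
grip_force: 0.0
```

Emit:
arm_command([
  [0, 0, 0],
  [0, 0, 0],
  [0, 0, 0],
  [0, 0, 0],
  [0, 0, 0],
  [0, 0, 0],
  [0, 0, 0],
  [0, 0, 0],
], jaw=0.3, squeeze=5, spin=[0, 0, 0, 0, 0, 0, 0, 0])

```text
time: 19.15
tool_pos: [0.5433, -0.2361, 0.1833]
tool_rot: [3.141, -0.001, -0.0]
contact_force: [-0.1, -0.7, 4.1]
opening: 0.0694
grip_force: 5.0
```

Emit:
arm_command([
  [0, 0, 0],
  [0, 0, 0],
  [0, 0, 0],
  [0, 0, 0],
  [0, 0, 0],
  [0, 0, 0],
  [0, 0, 0],
  [0, 0, 0],
  [0, 0, 0],
  [0, 0, 0],
  [0, 0, 0],
  [0, 0, 0],
  [0, 0, 0],
], jaw=0.9, spin=[0, 0, 0, 4, 8, 8, 8, 8, 8, 8, 6, 2, 0])

```text
time: 20.45
tool_pos: [0.543, -0.2359, 0.1825]
tool_rot: [-3.141, -0.0, 1.047]
contact_force: [0.3, -0.0, 0.4]
opening: 0.0871
grip_force: 0.0
```

Emit:
arm_command([
  [0, 0, 0],
  [0, 0, 0],
  [0, 0, 0],
  [0, 0, 0],
  [0, 0, 0],
  [0, 0, 0],
  [0, 0, 0],
  [0, 0, 0],
], jaw=0.3, squeeze=25, spin=[0, 0, 0, 0, 0, 0, 0, 0])

```text
time: 21.25
tool_pos: [0.5431, -0.236, 0.1827]
tool_rot: [3.142, 0.0, 1.047]
contact_force: [-0.1, -0.0, -0.0]
opening: 0.0691
grip_force: 25.0
```

Emit:
arm_command([
  [0, 0, 8],
  [0, 0, 25],
  [0, 0, 35],
  [0, 10, 35],
  [0, 25, 25],
  [0, 40, 9],
  [-2, 45, 0],
  [-2, 45, 0],
  [-2, 45, 0],
  [-2, 45, 0],
  [-2, 45, 0],
  [-2, 45, 0],
  [-2, 45, 0],
  [0, 30, 0],
  [0, 14, 0],
  [0, 0, 0],
  [0, 0, 0],
], spin=[0, 0, 0, 0, 0, 2, 2, 2, 2, 2, 2, 2, 0.4, 0, 0, 0, 0])

```text
time: 22.95
tool_pos: [0.5292, 0.1972, 0.3199]
tool_rot: [3.141, 0.001, 1.298]
contact_force: [-0.5, -0.7, -0.4]
opening: 0.0695
grip_force: 25.0
```

```bash
python3 - <<'E'
from cell import *
from h import *
np.set_printoptions(precision=4,suppress=True)
s=observe(); t=s["tool_pos"]; print(t,np.degrees(s["tool_rot"]),s["contact_force"],s["opening"])
c=read_camera("wrist"); pickle.dump(c,open("w7.pkl","wb"))
z=t[2]-.178-.0047
cv2.imwrite("pics/w7.png",patch(c,t[:2],z+.021,.05,5000)[:,:,::-1])
E
```

```text
[0.5292 0.1972 0.3199] [179.9869   0.0354  74.3644] [-0.5329 -0.7396 -0.4486] 0.06946339955526903
```

View pics/w7.png

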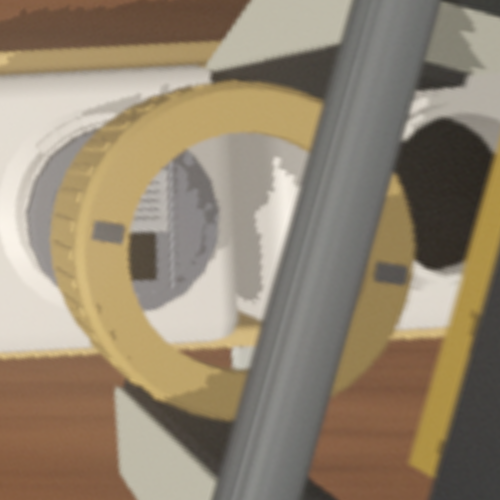

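The ring is centred: the bars at (108,233) and (390,273) have their midpoint on the tool axis and give 82°. Lowering it.

Emit:
arm_command([
  [0, 0.9, -8],
  [0, 0, -12],
  [0, 0, -10],
  [0, 0, -5],
  [0, 0, -3],
  [0, 0, -3],
  [0, 0, -2],
  [0, 0, -2],
  [0, 0, 0],
], spin=[0, 0, 0, 0, 0, 0, 0, 0, 0])

```text
time: 23.9
tool_pos: [0.5291, 0.199, 0.2747]
tool_rot: [3.142, 0.0, 1.298]
contact_force: [-0.2, 0.2, -1.1]
opening: 0.0693
grip_force: 25.0
```

Emit:
arm_command([
  [0, 0, -2],
  [0, 0, -2],
  [0, 0, -2],
  [0, 0, -2],
  [0, 0, -2],
  [0, 0, -2],
  [0, 0, -2],
  [0, 0, 0],
], spin=[0, 0, 0, 0, 0, 0, 0, 0])

```text
time: 24.7
tool_pos: [0.529, 0.1989, 0.2604]
tool_rot: [-3.141, 0.0, 1.298]
contact_force: [-0.3, -0.6, 0.1]
opening: 0.0691
grip_force: 25.0
```

Emit:
arm_command([
  [0, -0.5, -1],
  [0, 0, -0.5],
  [0, 0, -0.5],
  [0, 0, 0],
], spin=[0, 0, 0, 0])

```text
time: 25.1
tool_pos: [0.5291, 0.1984, 0.2587]
tool_rot: [3.142, 0.0, 1.298]
contact_force: [-0.5, 0.7, -0.9]
opening: 0.0689
grip_force: 25.0
```

Emit:
arm_command([
  [0, 0, -0.4],
  [0, 0, -0.4],
  [0, 0, 0],
], spin=[0, 0, 0])

```text
time: 25.4
tool_pos: [0.5291, 0.1984, 0.2586]
tool_rot: [3.141, -0.0, 1.298]
contact_force: [-1.7, -0.9, 5.7]
opening: 0.0693
grip_force: 25.0
```

Emit:
arm_command([
  [0, 0, 0],
  [0, 0, 0],
  [0, 0, 0],
  [0, 0, 0],
  [0, 0, 0],
  [0, 0, 0],
  [0, 0, 0],
  [0, 0, 0],
  [0, 0, 0],
  [0, 0, 0],
  [0, 0, 0],
  [0, 0, 0],
  [0, 0, 0],
  [0, 0, 0],
  [0, 0, 0],
  [0, 0, 0],
], squeeze=45, spin=[0, -2, -4, -5, -5, -5, -5, -5, -5, -5, -5, -5, -5, -4, 0, 0])

```text
time: 27.0
tool_pos: [0.5294, 0.1984, 0.2586]
tool_rot: [3.142, -0.002, 0.252]
contact_force: [0.9, -0.3, 6.0]
opening: 0.0686
grip_force: 45.0
```

```bash
python3 - <<'E'
from cell import *
s=observe(); print(s["tool_pos"],s["tool_rot"],s["contact_force"],s["torque"],s["grip_force"])
E
```

```text
[0.52943912 0.19844243 0.25861367] [ 3.14156884e+00 -1.74163156e-03  2.52105466e-01] [ 0.92406378 -0.33128794  5.99639788] [-0.00590562 -0.05696766 -0.23623938] 45.00151406158693
```

Emit:
arm_command([
  [0, 0, 0],
  [0, 0, 0],
  [0, 0, 0],
  [0, 0, 0],
  [0, 0, 0],
  [0, 0, 0],
  [0, 0, 0],
], spin=[-3, -3, -3, -3, -3, -2, 0])

```text
time: 27.7
tool_pos: [0.5294, 0.1985, 0.2586]
tool_rot: [-3.142, -0.002, -0.044]
contact_force: [-0.2, 0.0, 4.3]
opening: 0.0688
grip_force: 45.0
```

```bash
python3 - <<'E'
from cell import *
s=observe(); print(s["tool_pos"],s["tool_rot"],s["contact_force"],s["torque"],s["grip_force"])
E
```

```text
[0.52940379 0.19846919 0.25859709] [-3.14153608e+00 -1.67157713e-03 -4.42969634e-02] [-0.23346991  0.03888856  4.32751639] [-0.01245265  0.03180132  0.0019979 ] 45.00155050016474
```

Emit:
arm_command([
  [0, 0, 0],
  [0, 0, 0],
  [0, 0, 0],
], spin=[-2, -2, 0])

```text
time: 28.0
tool_pos: [0.5294, 0.1985, 0.2586]
tool_rot: [-3.142, -0.002, -0.114]
contact_force: [0.3, -1.7, 6.5]
opening: 0.0688
grip_force: 45.0
```

```bash
python3 - <<'E'
from cell import *
s=observe(); print(s["tool_pos"],s["tool_rot"],s["contact_force"],s["torque"],s["grip_force"])
E
```

```text
[0.52939838 0.19845054 0.25860142] [-3.14151748e+00 -1.67126289e-03 -1.13944003e-01] [ 0.25099505 -1.69722242  6.48946493] [-0.12883724 -0.01335782  0.09596976] 45.001529403962195
```

Emit:
arm_command([
  [0, 0, 0],
  [0, 0, 0],
  [0, 0, 0],
], spin=[-2, -1, 0])

```text
time: 28.3
tool_pos: [0.5296, 0.1983, 0.2586]
tool_rot: [3.141, -0.002, -0.165]
contact_force: [1.1, -2.9, 4.5]
opening: 0.0689
grip_force: 45.0
```

```bash
python3 - <<'E'
from cell import *
s=observe(); print(s["tool_pos"],s["tool_rot"],s["contact_force"],s["torque"],s["grip_force"])
E
```

```text
[0.52961214 0.19830172 0.25858951] [ 3.14122537e+00 -2.46951426e-03 -1.64946652e-01] [ 1.12166522 -2.85659246  4.52883368] [-0.28005022 -0.32143262  0.89715885] 45.00091946159955
```

Emit:
arm_command([
  [0, 0, 0],
  [0, 0, 0],
  [0, 0, 0],
], spin=[-1, -0.5, 0])

```text
time: 28.6
tool_pos: [0.5295, 0.199, 0.2586]
tool_rot: [-3.14, -0.002, -0.194]
contact_force: [1.5, 3.5, 4.9]
opening: 0.0687
grip_force: 45.0
```

```bash
python3 - <<'E'
from cell import *
s=observe(); print(s["tool_pos"],s["tool_rot"],s["contact_force"],s["torque"],s["grip_force"])
E
```

```text
[0.52950894 0.19895303 0.25857141] [-3.13952632e+00 -1.64030651e-03 -1.94494783e-01] [1.52104328 3.51522952 4.93475574] [ 0.55609835 -0.17272389  0.09302024] 45.0023311386758
```

Emit:
arm_command([
  [0, 0, 0],
  [0, 0, 0],
  [0, 0, 0],
  [0, 0, 0],
  [0, 0, 10],
  [0, 0, 25],
  [-10, 0, 30],
  [-10, 0, 25],
  [-5, 0, 10],
  [0, 0, 0],
  [0, 0, 0],
], jaw=1.0, spin=[0, 0, 0, 0, 0, 0, 0, 0, 0, 0, 0])

```text
time: 29.7
tool_pos: [0.504, 0.1983, 0.3572]
tool_rot: [3.141, 0.001, -0.194]
contact_force: [-0.1, -0.1, -1.3]
opening: 0.0916
grip_force: 0.0
```

```bash
python3 - <<'E'
from cell import *
from h import *
np.set_printoptions(precision=4,suppress=True)
s=observe(); t=s["tool_pos"]; print(t,np.degrees(s["tool_rot"]))
c=read_camera("wrist"); pickle.dump(c,open("w8.pkl","wb"))
p=np.array([.529,.198]); print(ring(c,p,.076)); print(jar(c,(.5352,.0932))[:2])
P=cloud(c).reshape(-1,3); d=P[:,:2]-p; r=np.hypot(*d.T); a=np.arctan2(d[:,1],d[:,0])
for k in range(8):
    m=(r>.026)&(r<.033)&(abs(a-(-np.pi+k*np.pi/4+.39))<.39); print(k,np.median(P[m,2]).round(4),m.sum(),end="; ")
cv2.imwrite("pics/w8.png",patch(c,p,.097,.05,5000)[:,:,::-1])
E
```

```text
[0.504  0.1983 0.3572] [179.9739   0.0458 -11.1342]
(array([0.5359, 0.1977]), np.float64(0.04719879856745424), array([0.5344, 0.1921]), np.float64(147.60558840472808), np.float64(0.05020181931403194))
(array([0.5352, 0.0934]), np.float64(0.026257174346328807))
0 0.0962 198; 1 0.2817 2815; 2 0.0962 322; 3 0.0961 257; 4 0.0963 246; 5 0.2822 2790; 6 0.0962 228; 7 0.0963 209;
```

View pics/w8.png

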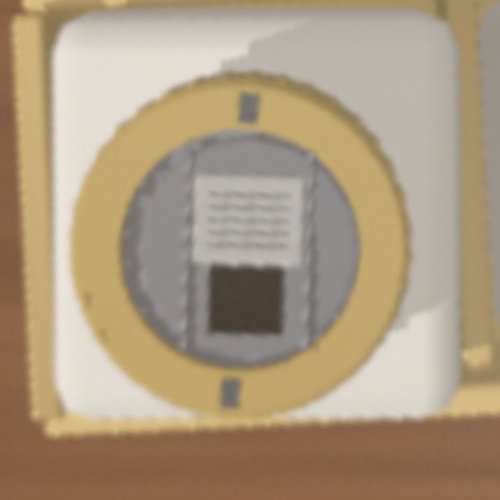

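The ring is home: the bars at (249,109) and (230,392) are in line with the notch axis, the ring top is level, and the hole is at (246,300). Now I'll slide the shutter shut with the closed fingertips, starting at (248,220).

Emit:
arm_command([
  [10, 0.7, -10],
  [14, 0, -20],
  [8, 0, -20],
  [0, 0, -10],
  [0, 0, -8],
  [0, 0, -5],
  [0, 0, -2],
  [0, 0, 0],
  [0, 0, 0],
  [0, 0, 0],
], jaw=-1.0, squeeze=20, spin=[4, 5, 0, 0, 0, 0, 0, 0, 0, 0])

```text
time: 30.75
tool_pos: [0.5361, 0.1992, 0.2836]
tool_rot: [-3.141, -0.001, -0.037]
contact_force: [-1.1, -0.5, 0.0]
opening: 0.016
grip_force: 0.0
```

Emit:
arm_command([
  [0, 0, -1.5],
  [0, 0, -1],
  [0, 0, -0.5],
  [0, 0, -0.5],
  [0, 0, -0.5],
  [0, 0, 0],
], spin=[0, 0, 0, 0, 0, 0])

```text
time: 31.35
tool_pos: [0.5361, 0.1991, 0.2788]
tool_rot: [3.141, 0.0, -0.037]
contact_force: [0.2, 0.1, -0.4]
opening: 0.0004
grip_force: 0.0
```

Emit:
arm_command([
  [0, 0, -1],
  [0, 0, -1],
  [0, 0, -0.5],
  [0, 0, -0.4],
  [0, 0, 0],
], spin=[0, 0, 0, 0, 0])

```text
time: 31.85
tool_pos: [0.5362, 0.1991, 0.2767]
tool_rot: [-3.142, -0.001, -0.037]
contact_force: [-1.1, -0.8, 4.7]
opening: 0.0006
grip_force: 2.5
```

Emit:
arm_command([
  [0, 0, -0.4],
  [0, 0, 0],
  [-1, 0, 0],
  [-2, 0, 0],
  [-2, 0, 0],
  [-2, 0.1, 0],
  [-2, 0.1, 0],
  [0, 0, 0],
], spin=[0, 0, 0, 0, 0, 0, 0, 0])

```text
time: 32.65
tool_pos: [0.5275, 0.1993, 0.2767]
tool_rot: [-3.141, -0.003, -0.037]
contact_force: [0.8, -1.1, 5.3]
opening: 0.0003
grip_force: 3.0
```

Emit:
arm_command([
  [-2, 0, 0],
  [-2, 0, 0],
  [-2, 0.1, 0],
  [-2, 0, 0],
  [-1, 0, 0],
  [-1, 0, 0],
  [0, 0, 0],
], spin=[0, 0, 0, 0, 0, 0, 0])

```text
time: 33.35
tool_pos: [0.518, 0.1995, 0.2767]
tool_rot: [-3.141, -0.004, -0.037]
contact_force: [2.9, 0.7, 6.1]
opening: 0.0004
grip_force: 3.0
```

Emit:
arm_command([
  [0, 0, -0.3],
  [-1, 0, 0],
  [-1, 0, 0],
  [-1, 0, 0],
  [0, 0, 0],
  [0, 0, 3],
  [0, 0, 20],
  [-5, 0, 30],
  [-5, 0, 25],
  [-5, 0, 10],
  [0, 0, 0],
  [0, 0, 0],
], spin=[0, 0, 0, 0, 0, 0, 0, 0, 0, 0, 0, 0])

```text
time: 34.55
tool_pos: [0.4987, 0.1994, 0.3621]
tool_rot: [3.141, 0.002, -0.037]
contact_force: [0.7, -0.1, -0.1]
opening: 0.0005
grip_force: 0.0
```

```bash
python3 - <<'E'
from cell import *
from h import *
s=observe(); t=s["tool_pos"]; print(t,np.degrees(s["tool_rot"]))
c=read_camera("wrist"); pickle.dump(c,open("w9.pkl","wb"))
a=patch(c,(.529,.198),.097,.05,5000); print(jar(c,(.5352,.0932))[:2])
cv2.imwrite("pics/w9.png",a[:,:,::-1])
E
```

```text
[0.49868926 0.19937964 0.36212783] [ 1.79960953e+02  1.22583645e-01 -2.12253378e+00]
(array([0.53524659, 0.09339066]), np.float64(0.02630499740535911))
```

View pics/w9.png

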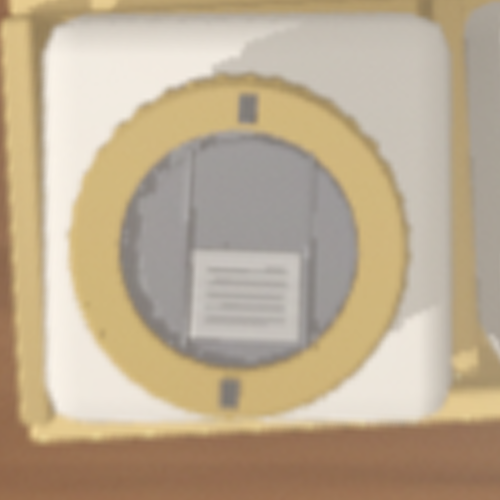

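The shutter now covers the hole (rows 252–340, centre 9 mm from the plate's axis), so jar A is done. Next is plate 1.

Emit:
arm_command([
  [0, -15, 0],
  [-4, -30, 0],
  [-5, -40, 0],
  [-5, -40, 0],
  [-5, -45, 0],
  [-5, -45, 0],
  [-5, -45, 0],
  [-5, -45, 0],
  [-5, -45, 0],
  [-5, -40, 0],
  [-5, -30, 0],
  [0, -14, 0],
  [0, -5, 0],
  [0, 0, 0],
  [0, 0, 0],
], jaw=0.52, squeeze=5, spin=[0, -3, -4, -4, -4, -4, -4, -4, -4, -4, -4, -4, 0, 0, 0])

```text
time: 36.1
tool_pos: [0.4499, -0.239, 0.3629]
tool_rot: [3.142, 0.001, -0.786]
contact_force: [0.1, -0.1, 0.1]
opening: 0.0699
grip_force: 0.0
```

```bash
python3 - <<'E'
from cell import *
from h import *
np.set_printoptions(precision=4,suppress=True)
s=observe(); print(s["tool_pos"],np.degrees(s["tool_rot"]))
c=read_camera("wrist"); pickle.dump(c,open("w10.pkl","wb"))
for f,p in [(plate,(.449,-.24)),(ring,(.433,-.137))]:
    try: print(f(c,p))
    except Exception as e: print(e)
E
```

```text
[ 0.4499 -0.239   0.3629] [179.997    0.0695 -45.0318]
(array([ 0.4488, -0.2407]), np.float64(0.027825983886689463), np.float64(8.906894893364575), array([ 0.4584, -0.2387]), array([ 0.4421, -0.2412]))
(array([ 0.4342, -0.1407]), np.float64(0.031090677545843878), array([ 0.4294, -0.1206]), np.float64(2.801061779740543), np.float64(0.04008337597443725))
```

Emit:
arm_command([
  [-0.8, -1.2, -15],
  [0, 0, -30],
  [0, 0, -40],
  [0, 0, -40],
  [0, 0, -25],
  [0, 0, -15],
  [0, 0, -10],
  [0, 0, -6],
  [0, 0, 0],
], spin=[0, 0, 0, 0, 0, 0, 0, 0, 0])

```text
time: 37.05
tool_pos: [0.4494, -0.2404, 0.1822]
tool_rot: [3.141, 0.0, -0.787]
contact_force: [-0.3, 0.5, -0.5]
opening: 0.0698
grip_force: 0.0
```

Emit:
arm_command([
  [0, 0, 0],
  [0, 0, 0],
  [0, 0, 0],
  [0, 0, 0],
  [0, 0, 0],
  [0, 0, 0],
  [0, 0, 0],
  [0, 0, 0],
], jaw=0.0, squeeze=5, spin=[0, 0, 0, 0, 0, 0, 0, 0])

```text
time: 37.85
tool_pos: [0.4496, -0.2409, 0.1831]
tool_rot: [-3.141, -0.001, -0.788]
contact_force: [-0.3, 0.8, 6.1]
opening: 0.0557
grip_force: 5.0
```

Emit:
arm_command([
  [0, 0, 0],
  [0, 0, 0],
  [0, 0, 0],
  [0, 0, 0],
  [0, 0, 0],
  [0, 0, 0],
  [0, 0, 0],
  [0, 0, 0],
  [0, 0, 0],
  [0, 0, 0],
  [0, 0, 0],
  [0, 0, 0],
], jaw=0.52, spin=[0, 0, 0, 4, 8, 8, 8, 8, 6, 3, 0, 0])

```text
time: 39.05
tool_pos: [0.4492, -0.2408, 0.1822]
tool_rot: [-3.141, 0.0, -0.004]
contact_force: [0.3, 0.5, 0.3]
opening: 0.0698
grip_force: 0.0
```

Emit:
arm_command([
  [0, 0, 0],
  [0, 0, 0],
  [0, 0, 0],
  [0, 0, 0],
  [0, 0, 0],
  [0, 0, 0],
  [0, 0, 0],
  [0, 0, 0],
], jaw=0.0, squeeze=15, spin=[0, 0, 0, 0, 0, 0, 0, 0])

```text
time: 39.85
tool_pos: [0.4493, -0.2408, 0.1823]
tool_rot: [3.142, 0.0, -0.002]
contact_force: [-0.0, 0.1, -0.5]
opening: 0.0556
grip_force: 15.0
```

Emit:
arm_command([
  [0, 0, 8],
  [0, 0, 20],
  [0, 0, 30],
  [0, 0, 30],
  [0, 0, 20],
  [0, 0, 10],
  [0, 0, 0],
  [0, 0, 0],
], spin=[0, 0, 0, 0, 0, 0, 0, 0])

```text
time: 40.65
tool_pos: [0.449, -0.2406, 0.2997]
tool_rot: [-3.141, 0.001, -0.002]
contact_force: [0.0, -0.2, -0.6]
opening: 0.0551
grip_force: 15.0
```

```bash
python3 - <<'E'
from cell import *
from h import *
np.set_printoptions(precision=4,suppress=True)
s=observe(); t=s["tool_pos"]; print(t,np.degrees(s["tool_rot"]),s["opening"],s["grip_force"])
c=read_camera("wrist"); pickle.dump(c,open("w11.pkl","wb")); print(held(c,t))
E
```

```text
[ 0.449  -0.2406  0.2997] [-179.9663    0.055    -0.132 ] 0.05512011574085376 14.999902993440628
(array([9.7113, 2.0971]), (13.438252258300782, 14.474566650390624), 9.727577209472656)
```

Emit:
arm_command([
  [1, 10, 0],
  [5, 18, 0],
  [5, 18, 0],
  [5, 18, 0],
  [5, 18, 0],
  [5, 18, 0],
  [5, 18, 0],
  [5, 18, 0],
  [5, 18, 0],
  [5, 18, 0],
  [5, 18, 0],
  [5, 18, 0],
  [5, 18, 0],
  [5, 18, 0],
  [5, 18, 0],
  [5, 18, 0],
  [5, 18, 0],
  [5, 18, 0],
  [0, 18, 0],
  [0, 0, 0],
], spin=[4, 8, 8, 8, 8, 8, 8, 8, 8, 8, 8, 8, 8, 8, 8, 8, 8, 8, 8, 8])

```text
time: 42.7
tool_pos: [0.535, 0.0951, 0.2987]
tool_rot: [-3.141, -0.003, 2.728]
contact_force: [0.4, -0.7, -0.7]
opening: 0.0553
grip_force: 15.0
```

Emit:
arm_command([
  [0, 0, 0],
  [0, 0, 0],
  [0, 0, -5],
  [0, 0, -10],
  [0, 0, -6],
  [0, 0, -2],
  [0, 0, 0],
  [0, 0, 0],
], spin=[8, 8, 3, 0, 0, 0, 0, 0])

```text
time: 43.5
tool_pos: [0.5354, 0.0932, 0.2773]
tool_rot: [3.141, 0.0, 3.052]
contact_force: [-1.0, 0.8, -0.3]
opening: 0.0551
grip_force: 15.0
```

Emit:
arm_command([
  [0, 0, -2],
  [0, 0, -2],
  [0, 0, -2],
  [0, 0, -2],
  [0, 0, -1],
  [0, 0, -1],
  [0, 0, 0],
], spin=[0, 0, 0, 0, 0, 0, 0])

```text
time: 44.2
tool_pos: [0.5353, 0.0932, 0.2672]
tool_rot: [3.142, -0.0, 3.052]
contact_force: [-0.2, -0.3, -0.1]
opening: 0.0552
grip_force: 15.0
```

Emit:
arm_command([
  [0, 0, -1],
  [0, 0, -1],
  [0, 0, -1],
  [0, 0, 0],
], spin=[0, 0, 0, 0])

```text
time: 44.6
tool_pos: [0.5354, 0.0932, 0.2644]
tool_rot: [-3.142, 0.0, 3.052]
contact_force: [-0.5, 0.0, 0.6]
opening: 0.0556
grip_force: 15.0
```

Emit:
arm_command([
  [0, 0, -0.5],
  [0, 0, -0.5],
  [0, 0, 0],
], spin=[0, 0, 0])

```text
time: 44.9
tool_pos: [0.5353, 0.0931, 0.2642]
tool_rot: [-3.142, 0.001, 3.052]
contact_force: [-3.0, -1.7, 8.2]
opening: 0.0555
grip_force: 15.0
```

Emit:
arm_command([
  [0, 0, 0],
  [0, 0, 0],
  [0, 0, 0],
  [0, 0, 0],
  [0, 0, 10],
  [0, 0, 20],
  [0, 0, 30],
  [0, 0, 30],
  [0, 0, 15],
  [0, 0, 0],
  [0, 0, 0],
], jaw=0.5, spin=[0, 0, 0, 0, 0, 0, 0, 0, 0, 0, 0])

```text
time: 46.0
tool_pos: [0.5351, 0.0932, 0.3683]
tool_rot: [3.141, 0.0, 3.052]
contact_force: [0.4, 0.7, -0.9]
opening: 0.069
grip_force: 0.0
```

```bash
python3 - <<'E'
from cell import *
from h import *
s=observe(); print(s["tool_pos"],s["tool_rot"])
c=read_camera("wrist"); pickle.dump(c,open("w12.pkl","wb"))
p=np.array([.5353,.0933]); P=cloud(c).reshape(-1,3); d=P[:,:2]-p; r=np.hypot(*d.T); a=np.arctan2(d[:,1],d[:,0])
for k in range(8):
    m=(r>.0235)&(r<.027)&(abs(a-(-np.pi+k*np.pi/4+.39))<.39)&(P[:,2]<.12); print(k,np.median(P[m,2]).round(4),m.sum(),end="; ")
E
```

```text
[0.53506805 0.09322809 0.368284  ] [3.14147804e+00 1.21577079e-04 3.05205622e+00]
0 0.0933 83; 1 0.0933 85; 2 0.0931 78; 3 0.0934 69; 4 0.093 72; 5 0.0932 77; 6 0.0934 84; 7 0.0932 87;
```

Emit:
arm_command([
  [0, -8, 0],
  [-5, -15, 0],
  [-7, -15, 0],
  [-7, -15, 0],
  [-7, -15, 0],
  [-7, -15, 0],
  [-7, -15, 0],
  [-7, -15, 0],
  [-7, -15, 0],
  [-7, -15, 0],
  [-7, -15, 0],
  [-7, -15, 0],
  [-7, -15, 0],
  [-7, -15, 0],
  [-7, -15, 0],
  [-5, -15, 0],
  [-0.5, -12.4, 0],
  [0, 0, 0],
  [0, 0, 0],
], jaw=1.0, spin=[-4, -8, -8, -8, -8, -8, -8, -8, -8, -8, -8, -8, -8, -8, -8, -8, -1, 0, 0])

```text
time: 47.95
tool_pos: [0.4339, -0.1521, 0.3678]
tool_rot: [-3.14, -0.0, 0.872]
contact_force: [-0.1, 0.4, 0.3]
opening: 0.0917
grip_force: 0.0
```

```bash
python3 - <<'E'
from cell import *
from h import *
np.set_printoptions(precision=4,suppress=True)
s=observe(); print(s["tool_pos"],np.degrees(s["tool_rot"]))
c=read_camera("wrist"); pickle.dump(c,open("w13.pkl","wb"))
print(ring(c,(.433,-.137)))
E
```

```text
[ 0.4339 -0.1521  0.3678] [-179.9328   -0.0029   49.985 ]
(array([ 0.4332, -0.1362]), np.float64(0.034474881601053234), array([ 0.4328, -0.1371]), np.float64(146.0400029189682), np.float64(0.057096332206064214))
```

Emit:
arm_command([
  [-0.8, 5, -15],
  [0, 7, -30],
  [0, 3.3, -40],
  [0, 0, -40],
  [0, 0, -28],
  [0, 0, -15],
  [0, 0, -10],
  [0, 0, -7.5],
  [0, 0, 0],
], spin=[0, 0, 0, 0, 0, 0, 0, 0, 0])

```text
time: 48.9
tool_pos: [0.4331, -0.1366, 0.1825]
tool_rot: [-3.141, 0.0, 0.871]
contact_force: [-0.2, 0.4, -0.3]
opening: 0.0918
grip_force: 0.0
```

Emit:
arm_command([
  [0, 0, 0],
  [0, 0, 0],
  [0, 0, 0],
  [0, 0, 0],
  [0, 0, 0],
  [0, 0, 0],
  [0, 0, 0],
  [0, 0, 0],
], jaw=0.3, squeeze=5, spin=[0, 0, 0, 0, 0, 0, 0, 0])

```text
time: 49.7
tool_pos: [0.4332, -0.137, 0.1833]
tool_rot: [3.14, -0.0, 0.87]
contact_force: [-0.5, -0.1, 5.7]
opening: 0.07
grip_force: 5.0
```

Emit:
arm_command([
  [0, 0, 0],
  [0, 0, 0],
  [0, 0, 0],
  [0, 0, 0],
  [0, 0, 0],
  [0, 0, 0],
  [0, 0, 0],
  [0, 0, 0],
  [0, 0, 0],
  [0, 0, 0],
  [0, 0, 0],
  [0, 0, 0],
  [0, 0, 0],
], jaw=0.9, spin=[0, 0, 0, 4, 8, 8, 8, 8, 8, 8, 6, 2, 0])

```text
time: 51.0
tool_pos: [0.4329, -0.1368, 0.1827]
tool_rot: [-3.141, -0.0, 1.918]
contact_force: [-0.6, 0.1, 0.5]
opening: 0.0868
grip_force: 0.0
```

Emit:
arm_command([
  [0, 0, 0],
  [0, 0, 0],
  [0, 0, 0],
  [0, 0, 0],
  [0, 0, 0],
  [0, 0, 0],
  [0, 0, 0],
  [0, 0, 0],
], jaw=0.3, squeeze=25, spin=[0, 0, 0, 0, 0, 0, 0, 0])

```text
time: 51.8
tool_pos: [0.433, -0.1369, 0.1828]
tool_rot: [3.142, -0.0, 1.918]
contact_force: [-0.5, -1.1, -0.8]
opening: 0.0689
grip_force: 25.0
```

Emit:
arm_command([
  [0, 0, 8],
  [0, 0, 25],
  [0, 0, 35],
  [5, 10, 35],
  [10, 20, 25],
  [15, 30, 9],
  [15, 35, 0],
  [15, 35, 0],
  [15, 35, 0],
  [12, 30, 0],
  [10, 20, 0],
  [5, 15, 0],
  [0.3, 0.1, 0],
  [0, 0, 0],
  [0, 0, 0],
  [0, 0, 0],
], spin=[0, 0, 0, 0, -4, -8, -8, -8, -8, -8, -8, -8, -1, 0, 0, 0])

```text
time: 53.4
tool_pos: [0.5351, 0.0923, 0.32]
tool_rot: [3.141, 0.0, 0.854]
contact_force: [-0.5, 0.0, -0.7]
opening: 0.0687
grip_force: 25.0
```

```bash
python3 - <<'E'
from cell import *
from h import *
s=observe(); t=s["tool_pos"]; print(t,np.degrees(s["tool_rot"]),s["opening"])
c=read_camera("wrist"); pickle.dump(c,open("w14.pkl","wb"))
xy=t[:2]; im=patch(c,xy,t[2]-.178-.0048+.021); h=cv2.cvtColor(im,cv2.COLOR_RGB2HSV)
m=disk(xy,.0255,.0315,np.array(xy))&(h[...,1]<70)&(h[...,2]<150)
n,l,st,ce=cv2.connectedComponentsWithStats(cv2.morphologyEx(m.astype(np.uint8),cv2.MORPH_OPEN,np.ones((9,9))))
for i in range(1,n): print(st[i],((px2w(ce[i],xy)[0]-xy)*1000).round(1))
E
```

```text
[0.53506384 0.09231408 0.31999939] [1.79994249e+02 1.41287301e-02 4.89157436e+01] 0.06868716527677068
[ 359  162   48  114 3321] [  6.  -27.2]
[ 93 232  29  19 514] [ 1.7 28.5]
[ 179  367  113   40 3070] [-27.6   3.2]
```

Emit:
arm_command([
  [0.1, 0.3, -8],
  [0, 0, -12],
  [0, 0, -10],
  [0, 0, -5],
  [0, 0, -3],
  [0, 0, -3],
  [0, 0, -2],
  [0, 0, -2],
  [0, 0, 0],
  [0, 0, 0],
], spin=[0, 0, 0, 0, 0, 0, 0, 0, 0, 0])

```text
time: 54.45
tool_pos: [0.5354, 0.0935, 0.275]
tool_rot: [3.141, -0.0, 0.853]
contact_force: [-0.8, 0.3, -0.1]
opening: 0.0687
grip_force: 25.0
```

Emit:
arm_command([
  [0, -0.3, -2],
  [0, 0, -2],
  [0, 0, -2],
  [0, 0, -2],
  [0, 0, -2],
  [0, 0, -2],
  [0, 0, -2],
  [0, 0, -1],
  [0, 0, 0],
], spin=[0, 0, 0, 0, 0, 0, 0, 0, 0])

```text
time: 55.35
tool_pos: [0.5353, 0.0931, 0.2596]
tool_rot: [-3.141, 0.0, 0.853]
contact_force: [-0.1, -0.1, -0.3]
opening: 0.0689
grip_force: 25.0
```

Emit:
arm_command([
  [0, 0, -0.5],
  [0, 0, -0.5],
  [0, 0, -0.4],
  [0, 0, 0],
], spin=[0, 0, 0, 0])

```text
time: 55.75
tool_pos: [0.5354, 0.0931, 0.2588]
tool_rot: [3.141, -0.0, 0.853]
contact_force: [-1.1, 0.2, 3.1]
opening: 0.0683
grip_force: 25.0
```

Emit:
arm_command([
  [0, 0, 0],
  [0, 0, -0.2],
  [0, 0, 0],
  [0, 0, 0],
  [0, 0, 0],
  [0, 0, 0],
  [0, 0, 0],
  [0, 0, 0],
  [0, 0, 0],
  [0, 0, 0],
  [0, 0, 0],
  [0, 0, 0],
  [0, 0, 0],
  [0, 0, 0],
  [0, 0, 0],
  [0, 0, 0],
], squeeze=45, spin=[0, 0, -4, -5, -5, -5, -5, -5, -5, -5, -5, -5, -5, -5, -1, 0])

```text
time: 57.35
tool_pos: [0.5358, 0.0931, 0.2588]
tool_rot: [-3.141, -0.002, -0.193]
contact_force: [0.5, -0.3, 5.8]
opening: 0.0684
grip_force: 45.0
```

Emit:
arm_command([
  [0, 0, 0],
  [0, 0, 0],
  [0, 0, 0],
  [0, 0, 0],
  [0, 0, 0],
  [0, 0, 0],
  [0, 0, 0],
  [0, 0, 0],
  [0, 0, 0],
], spin=[-3, -3, -3, -3, -3, -3, -2, -2, 0])

```text
time: 58.25
tool_pos: [0.5357, 0.0931, 0.2588]
tool_rot: [-3.141, -0.001, -0.577]
contact_force: [-0.3, 0.1, 5.7]
opening: 0.0682
grip_force: 45.0
```

```bash
python3 - <<'E'
from cell import *
s=observe(); print(s["tool_pos"],s["tool_rot"],s["contact_force"],s["torque"],s["grip_force"])
E
```

```text
[0.53569367 0.09314289 0.25875307] [-3.14095805e+00 -1.42940485e-03 -5.76559936e-01] [-0.31751944  0.103583    5.69066819] [-0.05024285  0.02467066  0.00532635] 45.00161048490554
```

Emit:
arm_command([
  [0, 0, 0],
  [0, 0, 0],
  [0, 0, 0],
  [0, 0, 0],
], spin=[-2, -2, -1, 0])

```text
time: 58.65
tool_pos: [0.5357, 0.0932, 0.2588]
tool_rot: [-3.141, -0.002, -0.662]
contact_force: [-0.1, -0.1, 5.4]
opening: 0.0687
grip_force: 45.0
```

```bash
python3 - <<'E'
from cell import *
s=observe(); print(s["tool_pos"],s["tool_rot"],s["contact_force"],s["torque"],s["grip_force"])
E
```

```text
[0.53570641 0.09320953 0.25876554] [-3.14111374e+00 -1.74418705e-03 -6.61836285e-01] [-0.12331583 -0.14504919  5.36116696] [-0.01085354  0.00565181  0.63477292] 45.00100372242741
```

Emit:
arm_command([
  [0, 0, 0],
  [0, 0, 0],
], spin=[-2, 0])

```text
time: 58.85
tool_pos: [0.5357, 0.0928, 0.2588]
tool_rot: [3.142, -0.002, -0.698]
contact_force: [0.7, -4.0, 5.1]
opening: 0.0688
grip_force: 45.0
```

```bash
python3 - <<'E'
from cell import *
s=observe(); print(s["tool_pos"],s["tool_rot"],s["contact_force"],s["torque"],s["grip_force"])
E
```

```text
[0.535706   0.09281847 0.25876386] [ 3.14153077e+00 -2.09544699e-03 -6.98122852e-01] [ 0.73270633 -3.98314845  5.1307602 ] [-0.51700971 -0.02209215  0.0738408 ] 45.00094802118838
```

Emit:
arm_command([
  [0, 0, 0],
  [0, 0, 0],
  [0, 0, 0],
  [0, 0, 0],
  [0, 0, 10],
  [0, 0, 25],
  [-10, 0, 30],
  [-10, 0, 25],
  [-5, 0, 10],
  [0, 0, 0],
  [0, 0, 0],
  [0, 0, 0],
], jaw=1.0, spin=[0, 0, 0, 0, 0, 4, 8, 8, 8, 8, 2, 0])

```text
time: 60.05
tool_pos: [0.5102, 0.0932, 0.3591]
tool_rot: [-3.142, -0.001, -0.037]
contact_force: [0.2, 0.3, -0.0]
opening: 0.0915
grip_force: 0.0
```

```bash
python3 - <<'E'
from cell import *
from h import *
s=observe(); t=s["tool_pos"]; print(t,np.degrees(s["tool_rot"]))
c=read_camera("wrist"); pickle.dump(c,open("w15.pkl","wb"))
cv2.imwrite("pics/w15.png",patch(c,(.535,.093),.097,.05,5000)[:,:,::-1])
P=cloud(c).reshape(-1,3); d=P[:,:2]-[.535,.093]; r=np.hypot(*d.T); a=np.arctan2(d[:,1],d[:,0])
for k in range(8):
    m=(r>.026)&(r<.033)&(abs(a-(-np.pi+k*np.pi/4+.39))<.39)&(P[:,2]<.12); print(k,np.median(P[m,2]).round(4),m.sum(),end="; ")
E
```

```text
[0.51023884 0.09319374 0.35906552] [-1.79999032e+02 -5.34213081e-02 -2.09430061e+00]
0 0.0961 196; 1 0.0962 213; 2 0.0963 231; 3 0.0963 243; 4 0.0964 248; 5 0.0961 230; 6 0.0962 203; 7 0.0961 195;
```

View pics/w15.png

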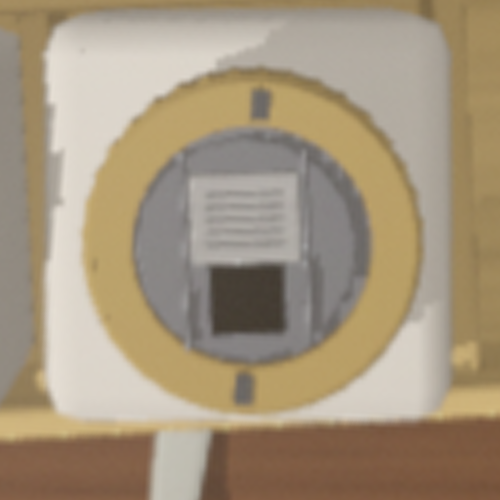

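The ring on jar B is home and level: the bars at (261,104) and (243,388) are in line with the notch axis. The shutter at (245,219) is still open, so I'll press and drag it.

Emit:
arm_command([
  [10, 0.6, -10],
  [13, 0, -20],
  [8, 0, -20],
  [0, 0, -10],
  [0, 0, -8],
  [0, 0, -5],
  [0, 0, -3],
  [0, 0, -1],
  [0, 0, -1],
  [0, 0, -1],
  [0, 0, 0],
  [0, 0, 0],
], jaw=-1.0, squeeze=20, spin=[2, 0, 0, 0, 0, 0, 0, 0, 0, 0, 0, 0])

```text
time: 61.3
tool_pos: [0.5414, 0.0938, 0.2794]
tool_rot: [3.142, -0.0, -0.002]
contact_force: [-0.7, -0.6, 0.4]
opening: 0.0018
grip_force: 0.0
```

Emit:
arm_command([
  [0, 0, -1],
  [0, 0, -1],
  [0, 0, -0.5],
  [0, 0, -0.5],
  [0, 0, -0.4],
  [0, 0, 0],
], spin=[0, 0, 0, 0, 0, 0])

```text
time: 61.9
tool_pos: [0.5416, 0.0937, 0.2767]
tool_rot: [3.142, -0.002, -0.002]
contact_force: [-0.5, -0.3, 5.5]
opening: 0.0004
grip_force: 3.0
```

Emit:
arm_command([
  [0, 0, -0.4],
  [0, 0, 0],
  [-1, 0, 0],
  [-2, 0, 0],
  [-2, 0, 0],
  [-2, 0, 0],
  [-2, 0, 0],
  [-2, 0, 0],
  [-2, 0, 0],
  [-2, 0, 0],
  [0, 0, 0],
], spin=[0, 0, 0, 0, 0, 0, 0, 0, 0, 0, 0])

```text
time: 63.0
tool_pos: [0.5269, 0.0935, 0.2767]
tool_rot: [3.141, -0.003, -0.002]
contact_force: [-0.1, -2.0, 7.3]
opening: 0.0004
grip_force: 3.5
```

Emit:
arm_command([
  [-2, 0, 0],
  [-2, 0, -0.2],
  [-1, 0, 0],
  [-1, 0, 0],
  [-1, 0, 0],
  [-1, 0, 0],
  [0, 0, 0],
  [0, 0, 3],
  [0, 0, 20],
  [0, 0, 30],
  [-10, 0, 25],
  [-10, 0, 10],
  [0, 0, 0],
  [0, 0, 0],
], spin=[0, 0, 0, 0, 0, 0, 0, 0, 0, 0, 0, 0, 0, 0])

```text
time: 64.4
tool_pos: [0.4979, 0.0937, 0.3624]
tool_rot: [3.141, 0.001, -0.002]
contact_force: [0.0, 0.3, -0.5]
opening: 0.0002
grip_force: 0.0
```

```bash
python3 - <<'E'
from cell import *
from h import *
s=observe(); print(s["time"],s["tool_pos"])
c=read_camera("wrist"); pickle.dump(c,open("w16.pkl","wb"))
a=np.hstack([patch(c,p,.097,.05,4000) for p in [(.529,.198),(.535,.093)]]); cv2.imwrite("pics/w16.png",a[:,:,::-1])
E
```

```text
64.4 [0.49793631 0.09374952 0.36239338]
```

View pics/w16.png

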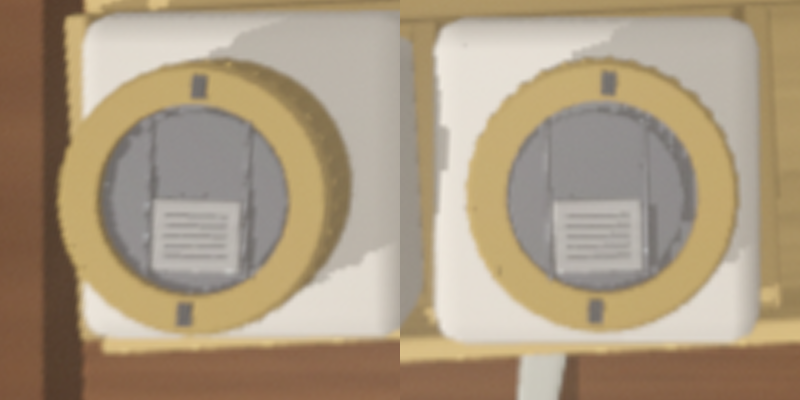

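Both lids are seated, with the rings home and the shutters fully over the holes (crop rows 200–273 on both). The arm is clear, so I'm handing in.

```bash
python3 -c "
from cell import *
print(hand_in())"
```

```text
the job is handed in; nothing more can be done
None
```

I closed both jars in the tray, each with its plate seated in the notch, its ring screwed clockwise to the stop and its shutter slid fully shut, and handed the job in at about 64 s; the hand-in returned no verdict.

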